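# Swap the over-tall vial and shut the autosampler drawer

### The arm

A 7-joint arm with a two-finger parallel gripper is mounted at the origin on the work surface. World frame = base frame: x ahead of the robot, y to its left, z up, the work surface at z = 0. Lengths are in mm, angles in rad, forces in N, time in s.
With the tool pointing down it reaches from about 425 to 925 mm from the base axis. Payload 6.8 kg.
Tool frame: the origin (TCP) lies at the very end of the fingers, on their centre line; the grasp point (between the pads) lies 19 mm behind it; y points along the fingers, x is the direction in which the jaws open and shut, and the axes are right-handed (so a half turn about y gives the same grasp; the last joint's range is limited). The gripper opens to 88 mm and grips with 3 to 60 N. Pads are 20 mm wide; open, the fingers measure 115 mm over their backs; the gripper's body (75 mm by 178 mm) begins 61 mm behind the grasp point.
Start: joints at [-0.108, 0.477, 0.022, 1.555, -0.011, 1.109, -0.083], TCP at [675.017, 0.007, 222.664] pointing down, gripper open.
Joint ranges: [-2.96, 2.96], [-0.34, 2.1], [-1.41, 1.46], [0.24, 2.44], [-1.37, 4.51], [0.17, 1.92], [-2.96, 2.96]. Speed limits (rad/s): [2.39, 2.39, 3.14, 3.14, 3.14, 3.14, 3.14].

### API

Orientations are given as [roll, pitch, yaw] about the fixed x, y, z axes, in that order (R = Rz(yaw) Ry(pitch) Rx(roll)).
In Python, from cell import bot gives the robot as it stands.
- The arm moves only by the shell command python3 -m creep 'ROWS' [FORCE]. ROWS is JSON, a list of rows, each a list of 5 numbers: the shift along the tool's x, y, z scaled (see below), then the turn about the tool's y scaled (see below), then the closure, from -1 (fully open) to 1 (shut), so that 0 is half open. A call has 1 to 20 rows; each row is the pose to reach, as a shift and turn from the pose commanded when the call began, along the tool's axes at that moment; what a row does not reach only later rows make up. The controller multiplies each number of a shift by 0.25 m and each number of a turn by 90 degrees. A row lasts 1/8 s, in which the tool goes at most 62.5 mm and 10.7 degrees, less where a joint would pass 70% of its speed; a pose out of reach is approached as far as the arm can. A call with a number of a shift or a turn outside -1 to 1 is refused whole. A call with a gripper value outside its range is refused whole. The fingers move at their own pace and stop on an object; FORCE is the grip in N (left out, the last holds). Time passes only in rows, so rows that repeat a pose let the fingers close. It gives the time, the measured TCP pose, the force and the opening at its end, in the units of the state.
- bot.observe(): the state, without advancing time (a new reading comes with each control period).
- bot.get_image(name): name is "scene" or "side" or "wrist"; returns a dict with "image" (480x640x3 uint8, red, green, blue), "range_z" (480x640 float32, mm along the optical axis (not along the pixel's ray), 0 where there is no reading), "fx", "fy", "cx", "cy" (pixels), "cam_to_world" (4x4, takes a point from camera to world coordinates); the wrist camera has in their place "T_tool_cam" (4x4, takes a point from camera to tool coordinates, whose origin is the TCP and whose axes are the tool frame's). Camera axes: x right, y down, z forward; pixel columns grow to the right and rows downward; lengths in mm; the calibration is good to about 2 mm. A picture is of the moment at which its call begins: read the wrist's pose just before it.
- bot.close_job(): hands the job in, once; it reports no verdict.
The state is a dict: "time_s": time; "joint_pos": joint angles; "qd": joint speeds; "joint_efforts": joint torques, N m; "eef_pos": TCP position; "tcp_rot": TCP orientation; "ft_force": force on the tool from outside, world axes, zero at the start; "wrist_torque": the same for the moment, N m; "opening": finger opening in mm.
Only numpy, scipy, OpenCV 4.12 (cv2) and the standard library are available. Lean on these libraries where they do the work, as an engineer would, in place of code of your own. Each camera call takes 0.05 s, during which the arm holds its last target.

### The job

The sample drawer of the chromatograph's autosampler stands open and cannot be shut, because one of the six vials in it is a tall one. Lift out that tall vial and stand it upright in the shallow white tray with the other tall vials, then put the spare short vial from the bench upright into the emptied cell, and then push the drawer gently home (no slamming) until it seats at its catch, flush with the front. Set the glass down rather than dropping it, and leave everything else standing where it is.

Things in the scene. Friction and masses are not known exactly. Their poses are not given: they have to be found in the camera images.
- autosampler: fixed stack of two off-white instruments, 300 wide, 400 deep, 358 mm high, solvent bottles on top. Origin: middle of the front face's lower edge, at bench level; x points into it, y along the front, z up. Front face: upright plane x = 0, rising above the drawer opening (z = 118 mm) to 358 mm, so tall things over the drawer must lean away from it. A vial over 73 mm tall jams under z = 118 mm
- drawer: the open sample drawer. Its origin has the autosampler's axes and falls on the autosampler's origin when home: minus its x in that frame is how far it is open (122 to 164 mm at the start). Slides only along that x, friction about 1.5 N. A sprung roller catch resists from 16 mm before home with up to about 8 N; its crest is 7 mm before home, past that it draws the drawer home and holds it
- drawer_face (a point): middle of the outer face of the drawer's panel, 80 mm above the bench; moves with the drawer, axes as the autosampler's. The panel is flat, without handle, 198 wide, 14 thick, 26 to 113 mm above the bench; it sinks into the opening, and when home its outer face is flush with the front face (both at x = 0)
- vial_block (a point): middle of the cell floor of the drawer's grey vial block, 45 mm above the bench, 71 mm behind drawer_face; moves with the drawer, axes as the autosampler's. Six square cells, 31.5 wide, 22 mm deep, open on top, centres at x = -22 and 22, y = -58, 0 and 58 mm from here; all filled: five short vials and the tall one, in any order
- tall_mid (a point): the tall vial in the drawer: amber glass with white screw cap, 27.5 mm diameter, 95 mm tall; point at its centre, 47.5 mm above its foot, z up along it
- spare_mid (a point): the spare vial standing on the bench: amber glass vial with white screw cap, short size: 27.5 mm diameter (cap 27 mm diameter, top 15 mm), 61 mm tall; point at its centre, 30.5 mm above its foot, z up along it
- vial0_mid (a point): one of the five vials in the drawer, to stay there: amber glass vial with white screw cap, short size: 27.5 mm diameter (cap 27 mm diameter, top 15 mm), 61 mm tall; point at its centre, 30.5 mm above its foot
- vial1_mid (a point): one of the five vials in the drawer, to stay there: amber glass vial with white screw cap, short size: 27.5 mm diameter (cap 27 mm diameter, top 15 mm), 61 mm tall; point at its centre, 30.5 mm above its foot
- vial2_mid (a point): one of the five vials in the drawer, to stay there: amber glass vial with white screw cap, short size: 27.5 mm diameter (cap 27 mm diameter, top 15 mm), 61 mm tall; point at its centre, 30.5 mm above its foot
- vial3_mid (a point): one of the five vials in the drawer, to stay there: amber glass vial with white screw cap, short size: 27.5 mm diameter (cap 27 mm diameter, top 15 mm), 61 mm tall; point at its centre, 30.5 mm above its foot
- vial4_mid (a point): one of the five vials in the drawer, to stay there: amber glass vial with white screw cap, short size: 27.5 mm diameter (cap 27 mm diameter, top 15 mm), 61 mm tall; point at its centre, 30.5 mm above its foot
- tray: shallow white plastic tray fixed on the bench, 140 (its x) by 200 (its y) by 18 mm high, walls and floor 3 mm; origin in the middle of its underside, z up
- tall_b_mid (a point): a tall vial (27.5 mm diameter, 95 mm) that stands in the white tray already; point at its centre
- tall_c_mid (a point): another tall vial (27.5 mm diameter, 95 mm) that stands in the white tray already; point at its centre
- beaker_mid (a point): bystander: glass beaker, 55 mm diameter, 70 mm tall; point at its centre, 35 mm up
- reagent_mid (a point): bystander: reagent bottle with black cap, 56 mm diameter, 105 mm tall; point at its centre, 52.5 mm up
- flask_mid (a point): bystander: conical flask, 80 mm diameter at its foot, 98 mm tall; point on its axis, 49 mm up
- jar_mid (a point): bystander: white jar, 62 mm diameter, 62 mm tall; point on its axis, 31 mm up
Not all that is in view belongs to the job. What is shaped like the part that bears vial4_mid but black or turquoise is not meant. What is shaped like the part that bears spare_mid but blue is not meant.

How it is judged (in metres and radians):
On the way, in this order (a step that is already met when the one before it is completed fails the run):
1. the tall vial stands upright in the white tray, let go (x of tall_mid in the frame of tray between -0.058 and 0.058 m and y of tall_mid in the frame of tray between -0.088 and 0.088 m and z of tall_mid in the frame of tray between 0.044 and 0.056 m and angle between tall_mid's own z axis and vertical below 0.1 rad and contact force between tall and the fingers below 0.05 N and linear speed of tall below 0.05 m/s), for 0.2 s.
2. the spare short vial stands in the emptied cell, let go (x of spare_mid in the frame of vial_block between -0.032 and 0.032 m and y of spare_mid in the frame of vial_block between -0.068 and 0.068 m and z of spare_mid in the frame of vial_block between 0.025 and 0.036 m and angle between spare_mid's own z axis and vertical below 0.16 rad and contact force between spare and the fingers below 0.05 N and x of drawer in the frame of autosampler below -0.02 m), for 0.2 s.
3. the drawer has been pushed home and seats at its catch (x of drawer in the frame of autosampler above -0.003 m), for 0.3 s.
At the end, for the whole second after the job is handed in: The drawer is within 3 mm of home; the spare and the other five short vials stand in the cells of the drawer's block (foot on the cell floor within 5 mm, leaning less than 9 degrees); the tall vial stands upright (within 6 degrees) on the floor of the white tray; everything is let go and at rest (x of drawer in the frame of autosampler above -0.003 m and x of tall_mid in the frame of tray between -0.058 and 0.058 m and y of tall_mid in the frame of tray between -0.088 and 0.088 m and z of tall_mid in the frame of tray between 0.044 and 0.056 m and angle between tall_mid's own z axis and vertical below 0.1 rad and contact force between each of tall, spare and the fingers below 0.05 N and x of spare_mid in the frame of vial_block between -0.032 and 0.032 m and y of spare_mid in the frame of vial_block between -0.068 and 0.068 m and z of spare_mid in the frame of vial_block between 0.025 and 0.036 m and angle between each of spare_mid, vial0_mid, vial1_mid, vial2_mid, vial3_mid, vial4_mid's own z axis and vertical below 0.16 rad and x of vial0_mid in the frame of vial_block between -0.032 and 0.032 m and y of vial0_mid in the frame of vial_block between -0.068 and 0.068 m and z of vial0_mid in the frame of vial_block between 0.025 and 0.036 m and x of vial1_mid in the frame of vial_block between -0.032 and 0.032 m and y of vial1_mid in the frame of vial_block between -0.068 and 0.068 m and z of vial1_mid in the frame of vial_block between 0.025 and 0.036 m and x of vial2_mid in the frame of vial_block between -0.032 and 0.032 m and y of vial2_mid in the frame of vial_block between -0.068 and 0.068 m and z of vial2_mid in the frame of vial_block between 0.025 and 0.036 m and x of vial3_mid in the frame of vial_block between -0.032 and 0.032 m and y of vial3_mid in the frame of vial_block between -0.068 and 0.068 m and z of vial3_mid in the frame of vial_block between 0.025 and 0.036 m and x of vial4_mid in the frame of vial_block between -0.032 and 0.032 m and y of vial4_mid in the frame of vial_block between -0.068 and 0.068 m and z of vial4_mid in the frame of vial_block between 0.025 and 0.036 m and linear speed of each of tall, spare below 0.02 m/s); the robot touches nothing.
It fails at once if a bystander (the tall vials already in the tray, beaker, reagent bottle, flask, jar) shifted by more than 25 mm or knocked over (distance of any of tall_b_mid, tall_c_mid, beaker_mid, reagent_mid, flask_mid, jar_mid from where it was at the start of the episode above 0.025 m or angle between any of tall_b_mid, tall_c_mid, beaker_mid, reagent_mid, flask_mid, jar_mid's own z axis and vertical above 0.5 rad).
It fails at once if the drawer slammed: sliding faster than 0.5 m/s (linear speed of drawer above 0.5 m/s).
It fails at once if a vial dropped: falling free of the fingers faster than 0.7 m/s (a drop of more than 25 mm) ((linear speed of tall above 0.7 m/s and contact force between tall and the fingers below 0.05 N) or (linear speed of spare above 0.7 m/s and contact force between spare and the fingers below 0.05 N)).
It also fails if it takes over 67 s, if anything falls off the work surface, if the arm or the gripper's body presses on something with over 40 N, if the wrist force passes 120 N, or if a joint passes its speed limit or range.

## Working session

There is one attempt and no reset: what is moved stays moved. The work goes in short steps, Python scripts to look and compute and a shell command to move; the robot and the scene stay as the last step left them, time stands still between calls to the robot, and variables do not carry over. Pictures are saved under pics/ and viewed, and the job is handed in when it is done.

```bash
ls; mkdir -p pics; python3 - <<'E'
from cell import bot
import cv2,numpy as np
print(bot.observe())
for n in ["scene","side","wrist"]:
    d=bot.get_image(n); cv2.imwrite(f"pics/{n}0.png",d["image"][:,:,::-1]); np.savez(f"{n}0.npz",**d)
    print(n,d["fx"],d["cx"],d["cy"],np.round(d.get("cam_to_world",d.get("T_tool_cam")),3).tolist())
E
```

```text
pics
{'time_s': 0.0, 'joint_pos': array([-0.10804483,  0.47781002,  0.02235914,  1.55640713, -0.01149431,
        1.10923745, -0.08309485]), 'qd': array([ 0.00241544,  0.00083296,  0.00134396,  0.00112106,  0.000563  ,
       -0.0009554 ,  0.00024818]), 'joint_efforts': array([-1.31144458e-03, -5.82851672e+01,  1.53386436e+00, -2.72606850e+01,
       -5.43364382e-02,  1.69422745e-02,  2.21527275e-04]), 'eef_pos': array([ 6.74436400e+02, -6.32521473e-02,  2.21694134e+02]), 'tcp_rot': array([-1.57093846e+00,  1.72763490e-03, -4.27863998e-05]), 'ft_force': array([ 1.26389276, -0.03494356,  0.15306181]), 'wrist_torque': array([-0.01402866, -0.01797618,  0.00475983]), 'opening': 87.7868171706443}
scene 494.3057547852345 310.7678877764884 235.59222940081676 [[-0.073, 0.752, -0.655, 1134.988], [0.997, 0.051, -0.053, 13.675], [-0.006, -0.657, -0.754, 747.775], [0.0, 0.0, 0.0, 1.0]]
side 580.8007169274591 321.58214799601586 233.42305495452632 [[-0.588, -0.515, 0.624, -215.94], [-0.809, 0.385, -0.445, 480.471], [-0.011, -0.766, -0.643, 847.627], [0.0, 0.0, 0.0, 1.0]]
wrist 379.4571925046103 318.49124782242285 242.64390498666256 [[1.0, -0.0, 0.002, -0.815], [-0.002, -0.301, 0.954, -162.331], [0.0, -0.954, -0.301, 82.387], [0.0, 0.0, 0.0, 1.0]]
```

View pics/scene0.png

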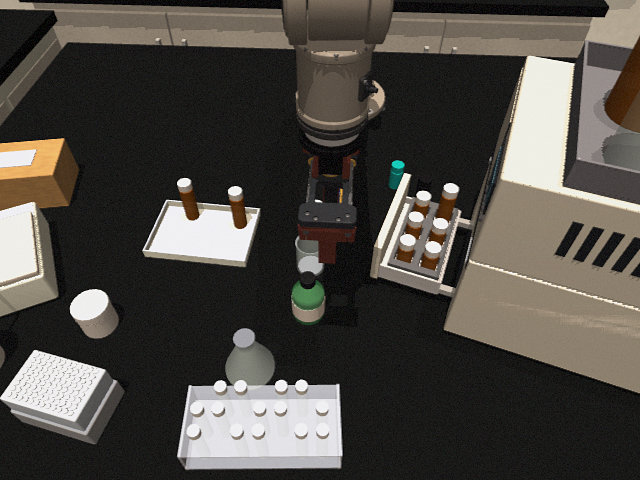

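View pics/side0.png

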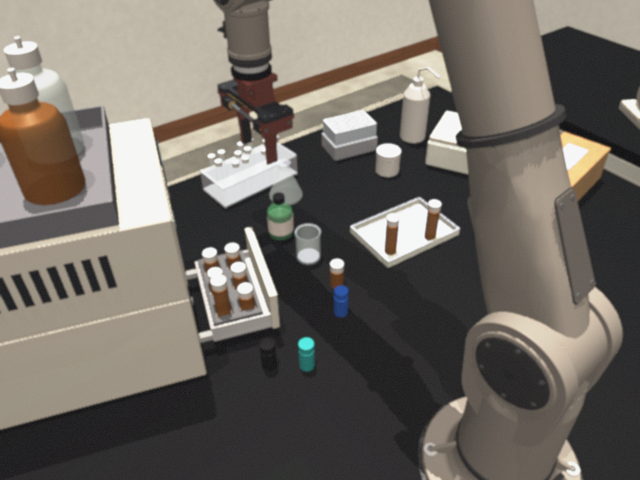

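View pics/wrist0.png

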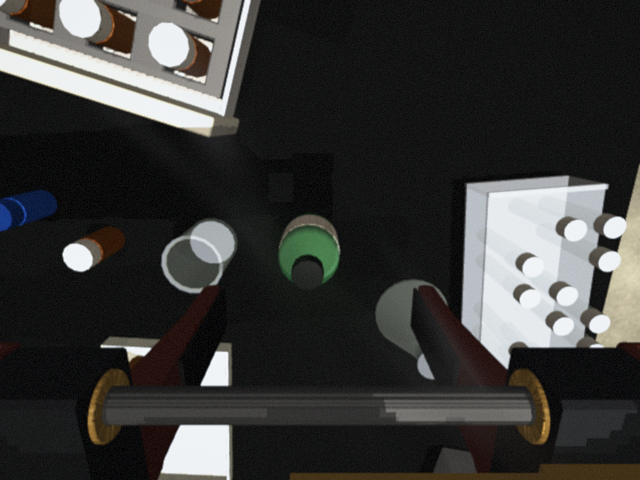

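The scene view shows six vials in the drawer. The tall one is at about scene (450,190) and side (220,290), in the corner nearest the autosampler and the base. The two amber tall vials stand in the white tray at (190,195) and (238,205). The side view shows a short amber vial at (337,272), with a blue decoy at (341,300), turquoise at (306,353) and black at (267,352). Next I'll measure from the depth data.

```bash
cat > h.py <<'E'
import numpy as np,cv2
from scipy.spatial.transform import Rotation as R
def load(n): return dict(np.load(n+".npz"))
def cloud(d,T=None):
    T=d["cam_to_world"] if T is None else T
    z=d["range_z"].astype(float); v,u=np.mgrid[0:480,0:640]
    p=np.stack([(u-d["cx"])*z/d["fx"],(v-d["cy"])*z/d["fy"],z,np.ones_like(z)],-1)
    w=(p@T.T)[...,:3]; w[z<=0]=np.nan; return w
def wristT(st,d):
    T=np.eye(4);T[:3,:3]=R.from_euler('xyz',st["tcp_rot"]).as_matrix();T[:3,3]=st["eef_pos"];return T@d["T_tool_cam"]
E
python3 - <<'E'
from h import *
for n,u0,v0,u1,v1,k in [("scene",370,150,520,300,5),("side",190,230,370,380,4),]:
    d=load(n+"0");w=cloud(d)
    im=cv2.resize(d["image"][v0:v1,u0:u1,::-1],None,fx=k,fy=k,interpolation=cv2.INTER_CUBIC)[:600,:800]
    cv2.imwrite(f"pics/{n}0c.png",im)
s=cloud(load("scene0"));b=cloud(load("side0"))
def p(w,u,v,r=1): return np.round(np.nanmedian(w[v-r:v+r+1,u-r:u+r+1].reshape(-1,3),0),1)
print("scene")
for nm,u,v in [("tallcap",450,188),("b",185,184),("c",235,192),("refl",308,303),("beaker",310,245),("jar",93,298),("flask",244,337),("panel top",391,225),("v",423,198),("v",416,218),("v",440,227),("v",407,241),("v",433,249),("turq",397,166)]: print(nm,p(s,u,v))
print("side")
for nm,u,v in [("tallcap",218,281),("spare",337,266),("blue",341,293),("turq",306,344),("black",267,346),("v",209,254),("v",232,249),("v",238,268),("v",245,290),("b",434,206),("c",392,220),("front",180,300),("front",175,200)]: print(nm,p(b,u,v))
E
```

```text
scene
tallcap [479.4 208.7 140.1]
b [ 455.6 -283.1   96.7]
c [ 471.5 -183.3   97.7]
refl [690.6 -28.   67.3]
beaker [538.3 -36.3  34.5]
jar [ 701.3 -385.6   61.4]
flask [ 775.5 -116.3   97.1]
panel top [541.9 107.3 104. ]
v [472.4 167.6 105.7]
v [524.3 151.6 106.3]
v [542.4 192.1 105.6]
v [579.2 133.1 105.9]
v [593.5 175.4 105.7]
turq [333.8 131.1  61.4]
side
tallcap [473.6 210.2 140.6]
spare [448.2 -28.7  61.8]
blue [383.8  10.   61.6]
turq [324.1 131.6  61.1]
black [360.3 187.8  61.5]
v [583.7 175.4 106.4]
v [566.  134.2 107.7]
v [514.6 150.5 107. ]
v [457.2 169.6 106.4]
b [ 442.  -282.9   97.4]
c [ 459.9 -179.6   97.1]
front [412.3 300.3 200.2]
front [ 9.245e+02  1.070e+02 -3.000e-01]
```

View pics/scene0c.png

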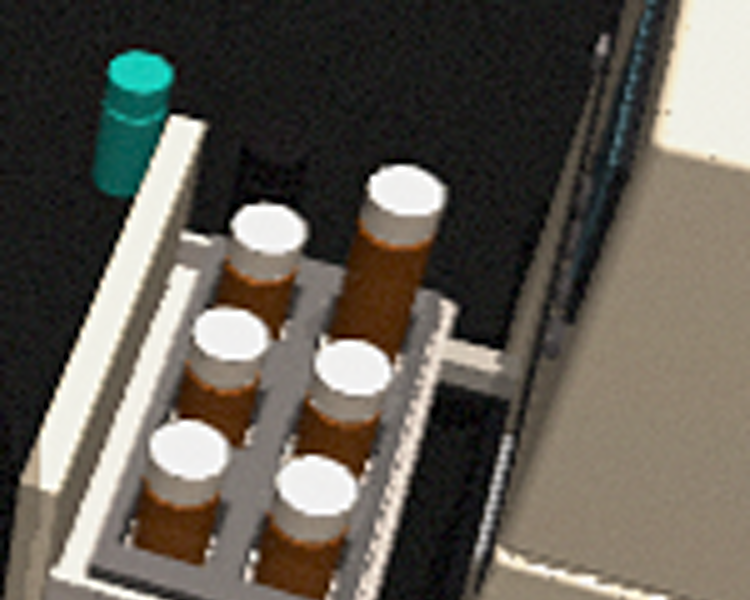

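View pics/side0c.png

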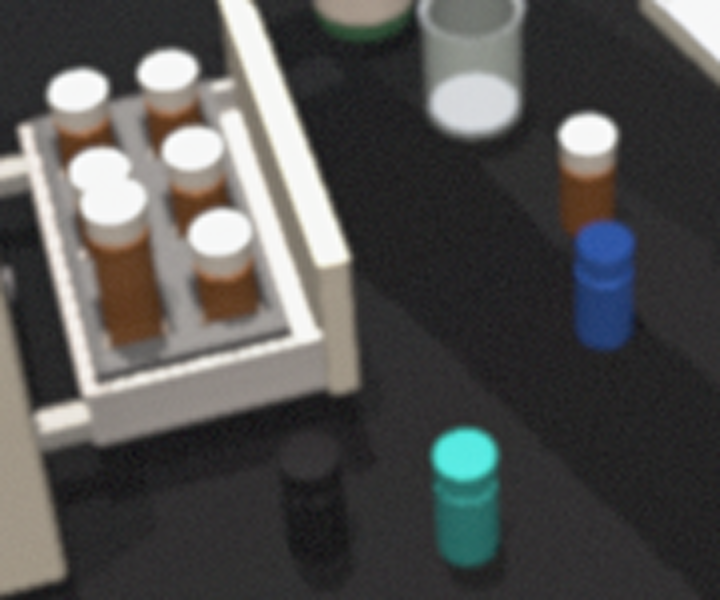

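```bash
python3 - <<'E'
from h import *
s=cloud(load("scene0"));b=cloud(load("side0"))
P=np.concatenate([s.reshape(-1,3),b.reshape(-1,3)]); src=np.r_[np.zeros(s[...,0].size),np.ones(b[...,0].size)]
im=np.concatenate([load("scene0")["image"].reshape(-1,3),load("side0")["image"].reshape(-1,3)]).astype(int)
# caps: white-ish points, cluster top
def capfit(x,y,zt,name):
    for k in (0,1):
        m=(src==k)&(np.hypot(P[:,0]-x,P[:,1]-y)<20)&(abs(P[:,2]-zt)<3)
        q=P[m]
        if len(q)>10:
            (c,r)=cv2.minEnclosingCircle(q[:,:2].astype(np.float32)); print(name,k,len(q),np.round(c,1),round(r,1),np.round(q.mean(0),1))
for a in [(477,209,140,"tall"),(466,168,106,"v0"),(520,151,106,"v1"),(532,192,106,"v2"),(572,133,106,"v3"),(588,175,106,"v4"),(449,-28,61,"spare"),(450,-283,97,"b"),(466,-181,97,"c"),(384,10,61,"blue"),(329,131,61,"turq"),(360,188,61,"black")]: capfit(*a)
# front plane: vertical face points z 130..340 
for k in (0,1):
    q=P[(src==k)&(P[:,2]>150)&(P[:,2]<340)&(P[:,1]>150)&(P[:,1]<420)&(P[:,0]>300)&(P[:,0]<800)]
    print(k,len(q),q.min(0),q.max(0))
    z=q[(q[:,2]<240)]
    if len(z)>50:
        from collections import Counter
        # ransac line
        rng=np.random.default_rng(0);best=0
        for _ in range(500):
            i,j=rng.choice(len(z),2,False);t=z[j,:2]-z[i,:2];L=np.hypot(*t)
            if L<30: continue
            n=np.array([-t[1],t[0]])/L;dd=abs((z[:,:2]-z[i,:2])@n);c=(dd<2).sum()
            if c>best:best=c;bi=(dd<2)
        zz=z[bi,:2];m=zz.mean(0);u=np.linalg.svd(zz-m,full_matrices=False)[2][0]
        print("line",best,m,u,np.degrees(np.arctan2(u[1],u[0])), ((zz-m)@u).min(),((zz-m)@u).max())
E
```

```text
tall 0 141 [478.4 209.6] 14.4 [479.3 210.  139.9]
tall 1 139 [476.3 209.6] 14.6 [475.2 209.5 140.4]
v0 0 128 [465.7 167.5] 15.1 [466.2 168.3 105.8]
v0 1 132 [463.7 168.1] 14.7 [462.4 167.4 106. ]
v1 0 140 [520.8 150.5] 14.0 [521.2 150.8 105.8]
v1 1 122 [518.2 150.3] 14.6 [516.8 150.4 106.2]
v2 0 148 [533.5 192.1] 14.4 [534.3 192.4 106. ]
v2 1 99 [532.2 190.8] 13.5 [532.4 191.  106.3]
v3 0 157 [575.4 133.5] 14.1 [576.4 133.1 105.9]
v3 1 111 [572.8 131.6] 16.0 [571.8 132.7 106.2]
v4 0 166 [588.8 175.5] 14.2 [589.4 175.1 105.9]
v4 1 116 [586.6 174.8] 15.2 [585.6 174.5 106.2]
spare 0 11 [445.6 -28.5] 5.3 [446.3 -28.6  60.4]
spare 1 106 [453.4 -31.5] 15.0 [452.9 -31.7  61.2]
b 0 117 [ 451.8 -287.8] 14.9 [ 451.8 -287.6   97.2]
b 1 79 [ 450.5 -287.3] 16.3 [ 446.7 -288.2   97.2]
c 0 123 [ 467.1 -186.9] 15.6 [ 468.5 -184.9   97.2]
c 1 85 [ 464.9 -184.6] 14.9 [ 463.3 -185.6   97.7]
blue 1 125 [389.4   5.7] 13.9 [389.4   6.8  61.3]
turq 0 92 [327.3 132.2] 13.8 [327.9 132.5  60.8]
turq 1 156 [324.9 131.3] 14.3 [324.5 132.   61.2]
black 0 97 [367.  186.6] 13.3 [367.3 187.1  61. ]
black 1 160 [365.  186.1] 14.1 [363.9 186.1  61.4]
0 18745 [412.38331024 197.41571784 150.02466894] [763.15205792 419.71919903 339.9835931 ]
line 7320 [726.49820351 308.10126833] [0.3025205  0.95314288] 72.39094689971763 -116.59728215972974 117.15457910504243
1 9983 [403.86200793 199.2666031  150.01202878] [673.94339703 419.99035753 339.97858341]
line 3568 [427.13598711 355.16539611] [0.30286039 0.95303493] 72.37051380487624 -70.94563165384362 68.33361502794227
```

The tall vial is the one with its cap at scene (450,188) and side (218,281), top at z=140. The other caps are at z=106. The spare is the white-capped amber vial at side (337,266), at about (453,-31). The blue (389,6), turquoise and black ones are decoys. Next come the gripper outline, the tray pose and the bystanders.

```bash
python3 - <<'E'
from h import *
s=cloud(load("scene0"));b=cloud(load("side0"))
T=np.array([674.4,0,221.7])
for nm,w in (("scene",s),("side",b)):
    q=w.reshape(-1,3)-T; q=q[np.isfinite(q[:,0])]
    for h in range(-5,330,20):
        m=(q[:,2]>=h)&(q[:,2]<h+20)&(abs(q[:,0])<140)&(abs(q[:,1])<140)
        if m.sum()>10: 
            r=q[m]; print(nm,h,m.sum(),"toolx",r[:,0].min().round(),r[:,0].max().round(),"toolz",r[:,1].min().round(),r[:,1].max().round())
# tray: points z 14..20 near
for nm,w in (("scene",s),("side",b)):
    q=w.reshape(-1,3); m=(q[:,2]>15)&(q[:,2]<21)&(q[:,0]>350)&(q[:,0]<620)&(q[:,1]>-400)&(q[:,1]<-100)
    r=q[m]; print(nm,m.sum(),r.mean(0)); box=cv2.minAreaRect(r[:,:2].astype(np.float32)); print(box, cv2.boxPoints(box).round(1).tolist())
E
python3 - <<'E'
import cv2
im=cv2.imread('pics/scene0.png')[120:300,270:400]; cv2.imwrite('pics/grip.png',cv2.resize(im,None,fx=3.3,fy=3.3,interpolation=2))
im=cv2.imread('pics/side0.png')[0:180,190:330]; cv2.imwrite('pics/grip2.png',cv2.resize(im,None,fx=3.3,fy=3.3,interpolation=2))
E
```

```text
scene -5 104 toolx 46.0 54.0 toolz -10.0 12.0
scene 15 267 toolx -53.0 55.0 toolz -10.0 12.0
scene 35 258 toolx -47.0 58.0 toolz -10.0 12.0
scene 75 484 toolx -47.0 82.0 toolz -32.0 34.0
scene 95 769 toolx -51.0 89.0 toolz -32.0 34.0
scene 115 2260 toolx -12.0 90.0 toolz -32.0 33.0
scene 135 388 toolx 4.0 19.0 toolz -19.0 24.0
scene 155 236 toolx 6.0 38.0 toolz -35.0 38.0
scene 175 944 toolx -6.0 39.0 toolz -36.0 38.0
scene 195 948 toolx 2.0 41.0 toolz -39.0 40.0
scene 215 1238 toolx -4.0 41.0 toolz -38.0 40.0
scene 235 1269 toolx 8.0 39.0 toolz -36.0 46.0
scene 255 1415 toolx 4.0 39.0 toolz -37.0 40.0
scene 275 1640 toolx -24.0 44.0 toolz -38.0 41.0
scene 295 1423 toolx -26.0 45.0 toolz -45.0 50.0
scene 315 2144 toolx -18.0 51.0 toolz -46.0 51.0
side -5 140 toolx -57.0 50.0 toolz -13.0 13.0
side 15 199 toolx -58.0 53.0 toolz -13.0 13.0
side 35 207 toolx -60.0 55.0 toolz -13.0 13.0
side 55 132 toolx -62.0 56.0 toolz -14.0 12.0
side 75 378 toolx -85.0 80.0 toolz -34.0 34.0
side 95 610 toolx -90.0 87.0 toolz -34.0 35.0
side 115 1087 toolx -94.0 89.0 toolz -32.0 34.0
side 135 331 toolx 
[... 341 characters left out ...]
oolz -33.0 45.0
side 295 435 toolx -56.0 22.0 toolz -42.0 49.0
side 315 69 toolx -70.0 -27.0 toolz 13.0 45.0
scene 575 [ 505.80776545 -252.05378527   17.28926053]
((496.733154296875, -253.85833740234375), (201.6020050048828, 144.558837890625), 86.50276184082031) [[418.3999938964844, -350.1000061035156], [562.7000122070312, -358.8999938964844], [575.0, -157.6999969482422], [430.70001220703125, -148.8000030517578]]
side 511 [ 486.36131636 -245.48699897   17.63095075]
((495.0181884765625, -255.32177734375), (204.8695068359375, 144.54627990722656), 86.47576904296875) [[416.6000061035156, -353.1000061035156], [560.9000244140625, -362.0], [573.5, -157.5], [429.20001220703125, -148.60000610351562]]
```

View pics/grip2.png

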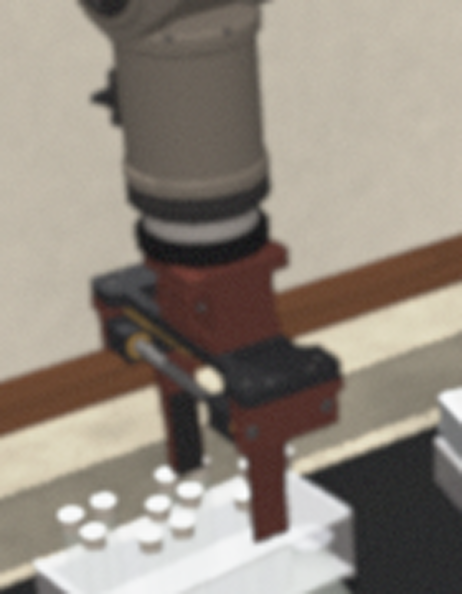

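View pics/grip.png

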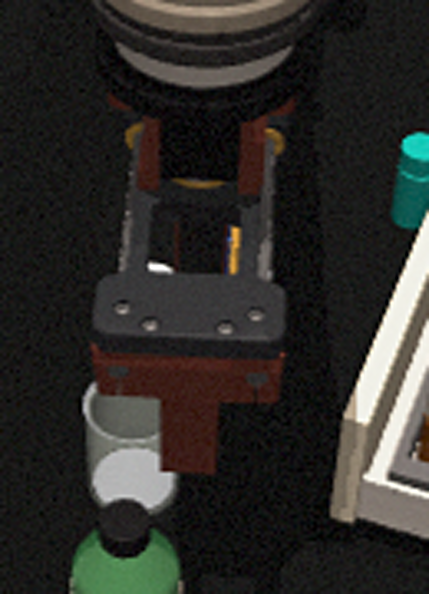

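The gripper body reaches ±34 mm across the thin way, and the wrist above it is about 45–50 mm in radius. So I grasp with the jaws along the front face. The drawer push has to be done with the body's end face (jaws towards the front), because I can't tilt the tool. First I go above the tall vial.

```bash
python3 -m creep '[[-0.2,0,0.2,0.1,0],[-0.4,0,0.4,0.196,0],[-0.6,0,0.6,0.196,0],[-0.75,0,0.78,0.196,0],[-0.794,0,0.824,0.196,0],[-0.794,0,0.824,0.196,0],[-0.794,0,0.824,0.196,0]]' 20; python3 - <<'E'
from cell import bot
import cv2,numpy as np
print(bot.observe())
for n in ["scene","side"]:
    d=bot.get_image(n); cv2.imwrite(f"pics/{n}1.png",d["image"][:,:,::-1]); np.savez(f"{n}1.npz",**d)
E
```

```text
time_s: 1.02
eef_pos: [477.1, 205.2, 222.7]
tcp_rot: [-1.571, -0.0, -0.309]
ft_force: [0.9, 0.6, -0.6]
opening: 44.1
{'time_s': 1.025, 'joint_pos': array([-0.50458932,  0.2226977 , -0.02561657,  1.92322991,  0.00743484,
        0.99565038, -0.8423773 ]), 'qd': array([ 0.01600363,  0.00562803,  0.01285837, -0.00634207, -0.00139843,
       -0.00055381, -0.00228941]), 'joint_efforts': array([-1.18319191e+00, -4.09208608e+01, -4.18386692e-01, -2.54750562e+01,
       -1.24605848e-01, -3.28564877e-02, -1.18485003e-02]), 'eef_pos': array([477.13585763, 205.16501603, 222.66202975]), 'tcp_rot': array([-1.57111236e+00, -4.97883594e-04, -3.08759955e-01]), 'ft_force': array([ 0.91252829,  0.61100311, -0.57070577]), 'wrist_torque': array([-0.02748766,  0.02612135,  0.02495395]), 'opening': 44.13525178924059}
```

View pics/scene1.png

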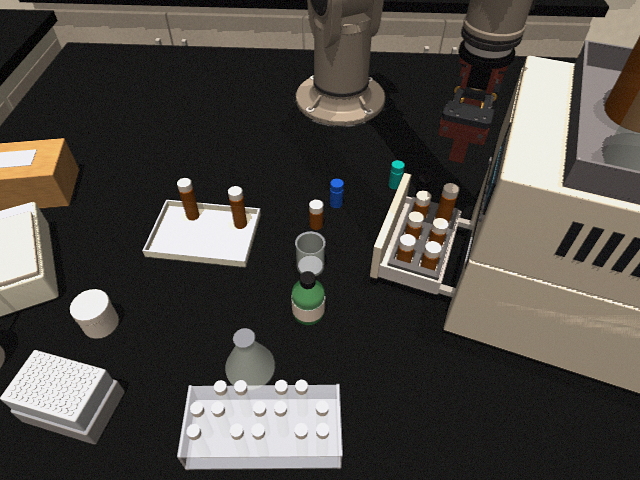

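View pics/side1.png

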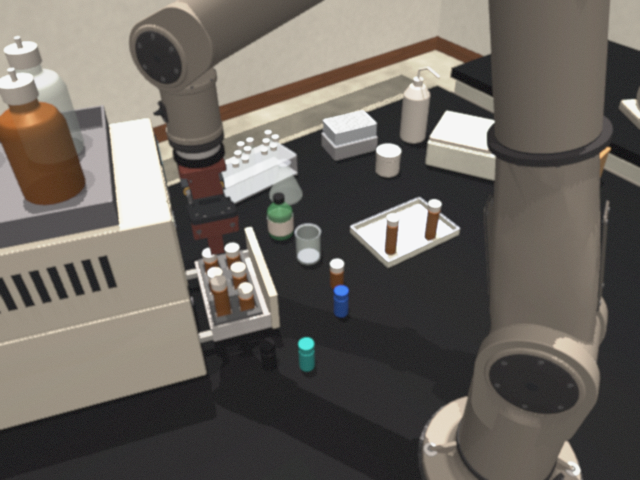

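The gripper hangs over the tall vial (cap at scene (450,188), finger tip at (458,155), higher up). The spare is now unobstructed at scene (316,213). I descend and grip.

```bash
python3 -m creep '[[-0.004,0.12,0,0,0],[-0.004,0.26,0,0,0],[-0.004,0.38,0,0,0],[-0.004,0.45,0,0,0],[-0.004,0.479,0,0,0],[-0.004,0.479,0,0,0],[-0.004,0.479,0,0,0.4],[-0.004,0.479,0,0,0.6],[-0.004,0.479,0,0,0.7],[-0.004,0.479,0,0,0.7],[-0.004,0.479,0,0,0.7]]' 20; python3 - <<'E'
from h import *
from cell import bot
for n in ["scene","side"]:
    d=bot.get_image(n); np.savez(f"{n}2.npz",**d)
s=bot and load("scene2"); b=load("side2")
cv2.imwrite("pics/c2.png",np.hstack([cv2.resize(s["image"][90:300,390:530,::-1],(400,600)),cv2.resize(b["image"][170:350,170:290,::-1],(400,600))]))
for nm,d in (("scene",load("scene1")),("side",load("side1"))):
    q=cloud(d).reshape(-1,3); m=(np.hypot(q[:,0]-452,q[:,1]+31)<22)&(abs(q[:,2]-61)<3); q=q[m]
    print(nm,len(q),cv2.minEnclosingCircle(q[:,:2].astype(np.float32)),q.mean(0))
E
```

```text
time_s: 2.5
eef_pos: [476.2, 206.6, 103.6]
tcp_rot: [-1.57, -0.001, -0.308]
ft_force: [0.3, -1.1, 5.8]
opening: 26.7
scene 108 ((456.5611572265625, -31.725690841674805), 14.162647247314453) [457.19667411 -31.35917025  60.75380307]
side 109 ((453.65728759765625, -33.10789108276367), 14.901185035705566) [453.39972331 -32.05814479  61.14295929]
```

View pics/c2.png

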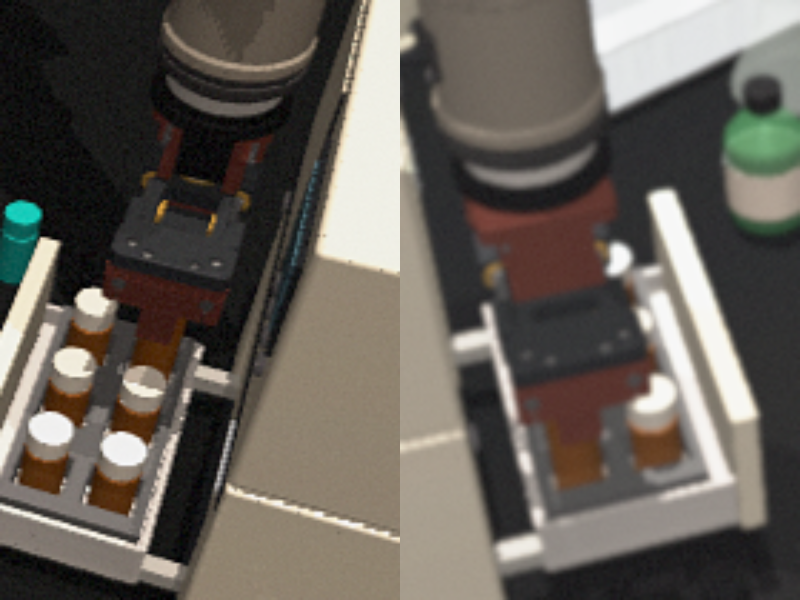

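Gripped (opening 26.7 mm, both fingers on the vial). I lift it straight up.

```bash
python3 -m creep '[[0,-0.03,0,0,0.7],[0,-0.1,0,0,0.7],[0,-0.2,0,0,0.7],[0,-0.32,0,0,0.7],[0,-0.4,-0.01,0,0.7],[0,-0.4,-0.04,0,0.7],[0,-0.4,-0.15,0,0.7],[0,-0.4,-0.15,0,0.7]]' 20; python3 - <<'E'
from h import *
from cell import bot
for n in ["scene","side"]:
    d=bot.get_image(n); np.savez(f"{n}3.npz",**d)
s=load("scene3"); b=load("side3")
cv2.imwrite("pics/c3.png",np.hstack([cv2.resize(s["image"][30:270,360:520,::-1],(400,600)),cv2.resize(b["image"][100:310,170:310,::-1],(400,600))]))
o=bot.observe(); Rm=R.from_euler('xyz',o["tcp_rot"]).as_matrix()
print(o["eef_pos"],o["ft_force"],o["opening"],Rm.T@(np.array([524,-247,163+0])-np.array([o["eef_pos"][0],o["eef_pos"][1],163]))/250)
E
```

```text
time_s: 3.6
eef_pos: [462.9, 167.9, 201.6]
tcp_rot: [-1.573, 0.002, -0.311]
ft_force: [0.7, -0.1, -0.3]
opening: 26.6
[463.72210583 170.40386193 202.17933227] [-0.33367035 -0.18377112 -2.18552193] 27.19587976022473 [ 7.36341261e-01  2.34629658e-04 -1.51774571e+00]
```

View pics/c3.png

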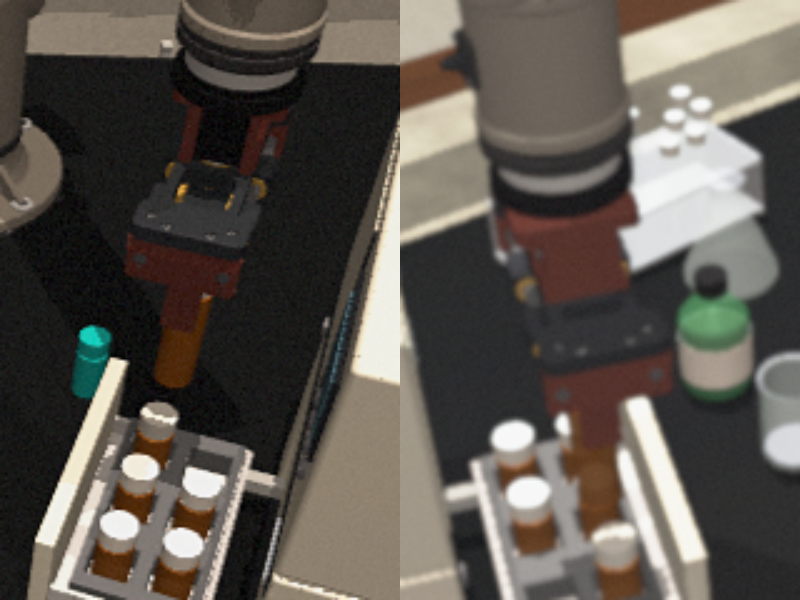

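The vial hangs upright in the fingers and the emptied cell shows at crop (210,480). I carry it over the tray.

```bash
python3 -m creep '[[0.05,0,-0.1,0,0.7],[0.13,0,-0.26,0,0.7],[0.22,0,-0.45,0,0.7],[0.31,0,-0.63,0,0.7],[0.39,0,-0.8,0,0.7],[0.46,0,-0.95,0,0.7],[0.485,0,-1,0,0.7],[0.485,0,-1,0,0.7]]' 20; python3 - <<'E'
from h import *
from cell import bot
o=bot.observe(); Rm=R.from_euler('xyz',o["tcp_rot"]).as_matrix()
print(o["eef_pos"],o["ft_force"],o["opening"],Rm.T@(np.array([524,-247,163+0])-np.array([o["eef_pos"][0],o["eef_pos"][1],163]))/250)
E
```

```text
time_s: 4.7
eef_pos: [504.2, -104.1, 202.5]
tcp_rot: [-1.571, 0.001, -0.308]
ft_force: [-0.1, -0.5, -1.1]
opening: 27.3
[ 504.15648424 -104.07173579  202.47590876] [-0.14482981 -0.50188371 -1.05875478] 27.292115029443405 [ 2.49205497e-01 -2.22941702e-04 -5.20627152e-01]
```

```bash
python3 -m creep '[[0.05,0,-0.1,0,0.7],[0.12,0,-0.25,0,0.7],[0.19,0,-0.4,0,0.7],[0.24,0,-0.5,0,0.7],[0.25,0,-0.52,0,0.7],[0.25,0,-0.52,0,0.7],[0.25,0.1,-0.52,0,0.7],[0.25,0.25,-0.52,0,0.7],[0.25,0.38,-0.52,0,0.7],[0.25,0.44,-0.52,0,0.7],[0.25,0.48,-0.52,0,0.7],[0.25,0.48,-0.52,0,0.7]]' 20; python3 - <<'E'
from h import *
from cell import bot
for n in ["scene","side"]:
    d=bot.get_image(n); np.savez(f"{n}4.npz",**d)
s=load("scene4"); b=load("side4")
cv2.imwrite("pics/c4.png",np.hstack([cv2.resize(s["image"][90:300,120:280,::-1],(400,525)),cv2.resize(b["image"][100:310,330:490,::-1],(400,525))]))
o=bot.observe(); print(o["eef_pos"],o["ft_force"],o["opening"])
for n,d in(("s",s),("b",b)):
    q=cloud(d).reshape(-1,3); c=d["image"].reshape(-1,3).astype(int)
    m=(np.hypot(q[:,0]-524,q[:,1]+247)<30)&(q[:,2]>10)&(q[:,2]<70)&(c[:,0]>60)&(c[:,2]<40)
    print(n,m.sum(),np.percentile(q[m],[1,50],axis=0) if m.sum() else "")
E
```

```text
time_s: 6.2
eef_pos: [524.4, -246.8, 83.1]
tcp_rot: [-1.571, -0.0, -0.307]
ft_force: [0.4, 0.4, -0.8]
opening: 26.8
[ 524.87139472 -247.38141948   83.86092009] [ 0.52729473  0.68380145 -1.00642839] 26.784556254526667
s 198 [[ 527.166945   -250.38575647   25.61208495]
 [ 536.72396851 -237.46518918   49.04519847]]
b 35 [[ 509.66095208 -244.92092193   57.65997839]
 [ 519.64302467 -234.30518227   63.05052494]]
```

View pics/c4.png

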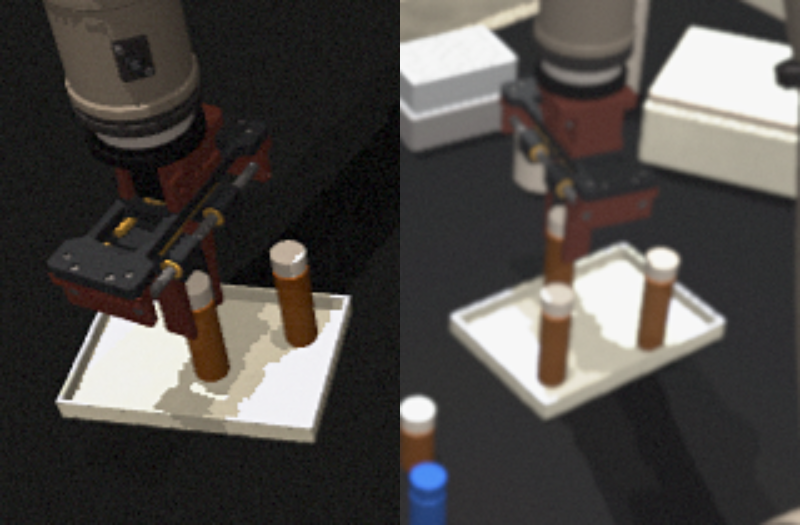

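The vial is over the open part of the tray (scene crop (207,345)), about 22 mm above the floor and clear of the other two vials. I lower it slowly.

```bash
python3 -m creep '[[0,0.03,0,0,0.7],[0,0.05,0,0,0.7],[0,0.068,0,0,0.7],[0,0.076,0,0,0.7],[0,0.08,0,0,0.7],[0,0.08,0,0,0.7]]' 20; python3 -m creep '[[0,0.003,0,0,0.7],[0,0.006,0,0,0.7],[0,0.006,0,0,0.7]]'
```

```text
time_s: 7.05
eef_pos: [524.2, -247.3, 62.9]
tcp_rot: [-1.571, -0.0, -0.308]
ft_force: [0.1, -0.3, -0.9]
opening: 27.0
time_s: 7.42
eef_pos: [524.3, -247.3, 61.7]
tcp_rot: [-1.571, -0.0, -0.308]
ft_force: [-0.5, 0.4, 2.4]
opening: 27.0
```

Contact is felt at +2.4 N. I go a touch lower and then release.

```bash
python3 -m creep '[[0,0.002,0,0,0.7],[0,0.002,0,0,0.65],[0,0.002,0,0,0.5],[0,0.002,0,0,0.35],[0,0.002,0,0,0.2],[0,0.002,0,0,0.0],[0,0.002,0,0,0.0],[0,0.002,0,0,0.0]]'; python3 - <<'E'
from h import *
from cell import bot
for n in ["scene","side"]:
    d=bot.get_image(n); np.savez(f"{n}5.npz",**d)
s=load("scene5"); b=load("side5")
cv2.imwrite("pics/c5.png",np.hstack([cv2.resize(s["image"][90:300,120:280,::-1],(400,525)),cv2.resize(b["image"][100:310,330:490,::-1],(400,525))]))
E
```

```text
time_s: 8.43
eef_pos: [524.1, -247.2, 60.8]
tcp_rot: [-1.571, 0.0, -0.308]
ft_force: [0.4, 0.1, -0.4]
opening: 44.3
```

View pics/c5.png

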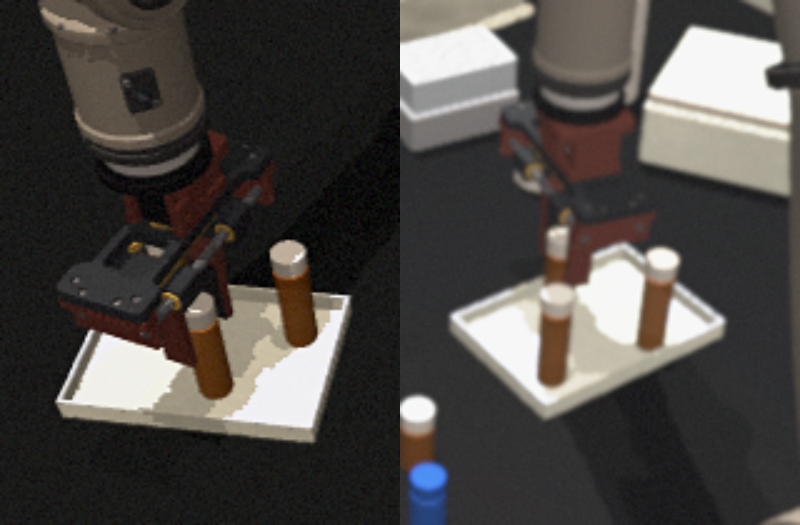

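The tall vial stands in the tray, released, at scene crop (212,350). I retreat upward and go above the spare.

```bash
python3 -m creep '[[0,-0.06,0,0,0],[0,-0.2,0,0,0],[0,-0.4,0,0,0],[-0.08,-0.45,0.12,0,0],[-0.22,-0.45,0.3,0,0],[-0.36,-0.45,0.5,0,0],[-0.48,-0.45,0.66,0,0],[-0.523,-0.4,0.719,0,0],[-0.523,-0.4,0.719,0,0],[-0.523,-0.4,0.719,0,0]]'; python3 - <<'E'
from h import *
from cell import bot
o=bot.observe();print(o)
for n in ["scene","side"]:
    d=bot.get_image(n); np.savez(f"{n}6.npz",**d); cv2.imwrite(f"pics/{n}6.png",d["image"][:,:,::-1])
s=load("scene6"); b=load("side6")
for nm,d in (("scene",s),("side",b)):
  for x,y,z in ((455,-32,61),(525,-243,98),(451,-287,98),(466,-185,98)):
    q=cloud(d).reshape(-1,3); m=(np.hypot(q[:,0]-x,q[:,1]-y)<22)&(abs(q[:,2]-z)<3); q=q[m]
    if len(q)>5:print(nm,len(q),cv2.minEnclosingCircle(q[:,:2].astype(np.float32)),q.mean(0))
E
```

```text
time_s: 9.78
eef_pos: [454.7, -37.4, 161.7]
tcp_rot: [-1.571, -0.001, -0.309]
ft_force: [0.3, -0.0, 0.7]
opening: 43.6
{'time_s': 9.775, 'joint_pos': array([-0.18503817,  0.19251102,  0.14628407,  2.13137341, -0.0376907 ,
        0.81881135, -0.32493482]), 'qd': array([ 0.01139832,  0.00564041,  0.00381477, -0.0040789 , -0.00344575,
       -0.00325266, -0.00226184]), 'joint_efforts': array([-6.91123735e-01, -3.45381474e+01,  7.84649234e-01, -2.19663119e+01,
       -7.98304752e-02,  1.60608877e-02, -4.73172578e-03]), 'eef_pos': array([454.70211436, -37.40935713, 161.74025086]), 'tcp_rot': array([-1.57070983e+00, -1.30713862e-03, -3.09233599e-01]), 'ft_force': array([ 0.3243342 , -0.03011458,  0.69244907]), 'wrist_torque': array([-0.0473472 , -0.10274646,  0.02854367]), 'opening': 43.61804344928033}
scene 113 ((456.8814392089844, -31.565839767456055), 13.986079216003418) [457.48598338 -31.41741962  60.56514209]
scene 126 ((525.7300415039062, -241.72584533691406), 14.39664077758789) [ 526.5355786  -242.68887469   97.40742019]
scene 107 ((450.3512878417969, -288.1250915527344), 13.79310417175293) [ 451.08007776 -287.92597952   97.42042549]
scene 113 ((467.53082275390625, -185.87969970703125), 14.269673347473145) [ 467.51213298 -185.19458077   97.4178486 ]
side 110 ((454.9136047363281, -31.790315628051758), 15.335461616516113) [453.45163127 -32.51488686  60.99574923]
side 80 ((520.7738647460938, -245.05992126464844), 15.197173118591309) [ 522.39427498 -243.04534597   98.15505737]
side 82 ((446.7195739746094, -288.6835632324219), 15.443063735961914) [ 447.18052874 -288.22846224   98.04932836]
side 93 ((463.8548889160156, -185.62278747558594), 13.846344947814941) [ 463.57006287 -185.12394237   98.03309314]
```

View pics/side6.png

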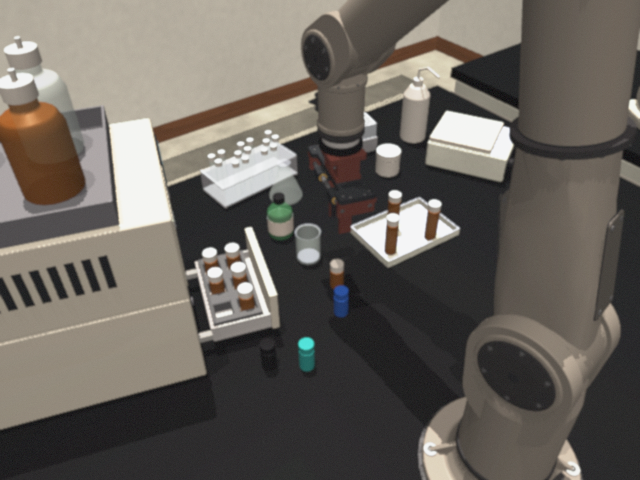

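View pics/scene6.png

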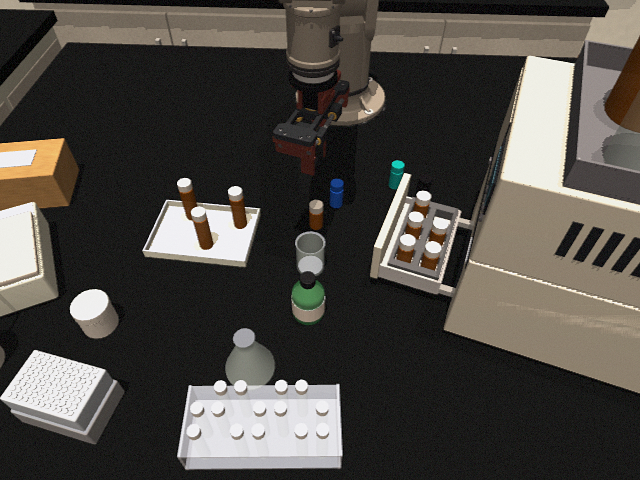

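Spare confirmed: the amber vial with a white cap at scene (316,215) and side (337,272). The neighbour at scene (336,193) is the blue decoy. I descend and grip.

```bash
python3 -m creep '[[-0.004,0.12,0.006,0,0],[-0.004,0.26,0.006,0,0],[-0.004,0.4,0.006,0,0],[-0.004,0.48,0.006,0,0],[-0.004,0.522,0.006,0,0],[-0.004,0.522,0.006,0,0],[-0.004,0.522,0.006,0,0.4],[-0.004,0.522,0.006,0,0.6],[-0.004,0.522,0.006,0,0.7],[-0.004,0.522,0.006,0,0.7],[-0.004,0.522,0.006,0,0.7]]' 20;  python3 -m creep '[[0,-0.03,0,0,0.7],[0,-0.1,0,0,0.7],[0,-0.25,0,0,0.7],[0,-0.4,0,0,0.7],[0,-0.52,0,0,0.7],[0,-0.52,0,0,0.7],[0,-0.52,0,0,0.7]]'; python3 - <<'E'
from h import *
from cell import bot
o=bot.observe();print(o["eef_pos"],o["opening"])
for n in ["scene","side"]:
    d=bot.get_image(n); np.savez(f"{n}7.npz",**d)
s=load("scene7"); b=load("side7")
cv2.imwrite("pics/c7.png",np.hstack([cv2.resize(s["image"][60:270,240:400,::-1],(400,525)),cv2.resize(b["image"][120:330,250:410,::-1],(400,525))]))
Rm=R.from_euler('xyz',o["tcp_rot"]).as_matrix()
for n,d in(("s",s),("b",b)):
    q=cloud(d).reshape(-1,3); c=d["image"].reshape(-1,3).astype(int)
    m=(np.hypot(q[:,0]-454,q[:,1]+32)<35)&(q[:,2]>100)&(c[:,0]>60)&(c[:,2]<40)
    print(n,m.sum(),np.percentile(q[m],[2,50,98],axis=0) if m.sum() else "")
E
```

```text
time_s: 11.25
eef_pos: [454.3, -34.6, 31.1]
tcp_rot: [-1.57, -0.001, -0.308]
ft_force: [-0.1, -0.7, 6.3]
opening: 26.5
time_s: 12.12
eef_pos: [452.8, -34.5, 159.8]
tcp_rot: [-1.571, 0.001, -0.308]
ft_force: [-0.4, 0.1, -0.3]
opening: 26.6
[452.7796855  -34.51650775 159.78727751] 26.556281132649747
s 292 [[ 4.43117546e+02 -5.58213444e+01  1.31161248e+02]
 [ 4.64747501e+02 -2.47145836e+01  1.62296409e+02]
 [ 4.76392407e+02  2.95531029e-01  3.18823800e+02]]
b 302 [[426.98622005 -38.90503366 130.01856287]
 [441.77041194 -21.23713331 160.74592921]
 [463.99546912  -6.15249569 300.84837338]]
```

View pics/c7.png

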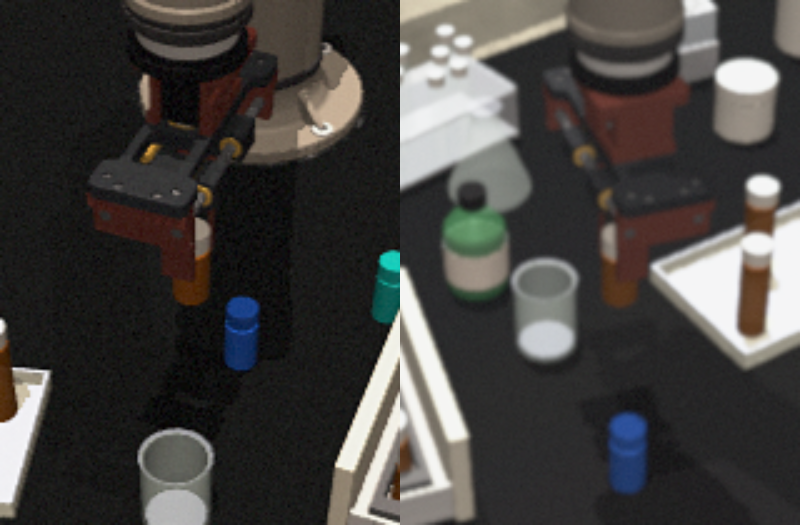

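The spare is held upright (scene crop (190,275)). I carry it to a hover over the emptied cell, then measure it against the neighbouring vials in the same images.

```bash
python3 -m creep '[[-0.03,0,0.1,0,0.7],[-0.06,0,0.28,0,0.7],[-0.1,0,0.48,0,0.7],[-0.15,0,0.68,0,0.7],[-0.19,0,0.84,0,0.7],[-0.205,0,0.92,0,0.7],[-0.205,0,0.944,0,0.7],[-0.205,0,0.944,0,0.7],[-0.205,0.1,0.944,0,0.7],[-0.205,0.17,0.944,0,0.7],[-0.205,0.17,0.944,0,0.7]]' 20; cat > fit.py <<'E'
from h import *
from cell import bot
from scipy.optimize import least_squares
import sys
t=sys.argv[1]
P=[]
for _ in range(3):
    P.append(bot.observe()["eef_pos"])
    for n in ["scene","side"]:
        d=bot.get_image(n); np.savez(f"{n}{t}.npz",**d)
o=bot.observe();P.append(o["eef_pos"]); tcp=np.mean(P,0); print("tcp",tcp.round(1),o["ft_force"].round(1),o["opening"])
th=np.radians(72.38); ax=np.array([np.cos(th),np.sin(th)]); ay=np.array([-ax[1],ax[0]])
cells=[(-22,58,465,168),(-22,0,519.5,150.4),(22,0,533,191.5),(-22,-58,574,132.5),(22,-58,587.7,175)]
s=load("scene"+t); b=load("side"+t)
def circ(q):
    f=lambda p:np.hypot(q[:,0]-p[0],q[:,1]-p[1])-13.75
    r=least_squares(f,[q[:,0].mean()+.0,q[:,1].mean()],loss="soft_l1"); return r.x
for n,d in (("scene",s),("side",b)):
    q=cloud(d).reshape(-1,3); c=d["image"].reshape(-1,3).astype(int)
    cs=[]
    for lx,ly,x,y in cells:
        m=(np.hypot(q[:,0]-x,q[:,1]-y)<20)&(abs(q[:,2]-106)<2.5); e=q[m]
        if len(e)<60: continue
        cc=np.array(cv2.minEnclosingCircle(e[:,:2].astype(np.float32))[0]); mm=e[:,:2].mean(0)
        cs.append(((cc+mm)/2)-lx*ax-ly*ay)
    cs=np.array(cs); B=cs.mean(0); cell=B+22*ax+58*ay
    print(n,"grid resid",(cs-B).round(1).tolist(),"block",B.round(1),"cell",cell.round(1))
    m=(np.hypot(q[:,0]-tcp[0],q[:,1]-tcp[1]-4)<24)&(q[:,2]>tcp[2]-28)&(q[:,2]<tcp[2]-2)&(c[:,0]>c[:,2]+35)
    e=q[m]
    if m.sum()>15:
        cam=d["cam_to_world"][:2,3]; v=cam-e[:,:2].mean(0); v/=np.hypot(*v)
        f=lambda p:np.hypot(e[:,0]-p[0],e[:,1]-p[1])-13.75
        r=least_squares(f,e[:,:2].mean(0)-9*v,loss="soft_l1")
        dd=r.x-cell
        print(" held n",m.sum(),r.x.round(1),"rms",np.sqrt((r.fun**2).mean()).round(2),"err as-x,as-y",(dd@ax).round(1),(dd@ay).round(1))
    print("  tcp-cell as-x,as-y",((tcp[:2]-cell)@ax).round(1),((tcp[:2]-cell)@ay).round(1))
    # same fit on short vial bodies for bias check
    for lx,ly,x,y in cells:
        m=(np.hypot(q[:,0]-x,q[:,1]-y)<20)&(q[:,2]>70)&(q[:,2]<90)&(c[:,0]>c[:,2]+35); e=q[m]
        if m.sum()<30: continue
        cam=d["cam_to_world"][:2,3]; v=cam-e[:,:2].mean(0); v/=np.hypot(*v)
        f=lambda p:np.hypot(e[:,0]-p[0],e[:,1]-p[1])-13.75
        r=least_squares(f,e[:,:2].mean(0)-9*v,loss="soft_l1"); dd=r.x-(B+lx*ax+ly*ay)
        print("  body",lx,ly,m.sum(),"err",(dd@ax).round(1),(dd@ay).round(1),"rms",np.sqrt((r.fun**2).mean()).round(2))
cv2.imwrite(f"pics/c{t}.png",np.hstack([cv2.resize(s["image"][120:300,380:520,::-1],(400,514),interpolation=2),cv2.resize(b["image"][180:350,170:300,::-1],(400,514),interpolation=2)]))
E
python3 fit.py 8
```

```text
time_s: 13.6
eef_pos: [475.5, 203.4, 116.9]
tcp_rot: [-1.574, 0.002, -0.31]
ft_force: [-1.2, 0.1, -0.3]
opening: 26.9
tcp [476.4 204.9 118.2] [ 0.6 -0.8  0.1] 26.79669136135027
scene grid resid [[0.3, -0.1], [0.1, -0.2], [0.1, -0.0], [-0.1, 0.4], [-0.4, -0.1]] block [527.3 171.9] cell [478.7 210.5]
 held n 125 [477.3 208.8] rms 0.93 err as-x,as-y -2.0 0.8
  tcp-cell as-x,as-y -6.0 0.4
  body -22 58 102 err -0.5 1.7 rms 0.97
  body -22 0 113 err -0.1 1.3 rms 0.91
  body 22 0 111 err -0.5 1.3 rms 0.91
  body -22 -58 118 err -0.3 1.5 rms 0.76
  body 22 -58 117 err -0.2 1.5 rms 0.84
side grid resid [[0.0, 0.0]] block [524.8 170.5] cell [476.2 209. ]
 held n 113 [477. 207.] rms 1.04 err as-x,as-y -1.6 -1.4
  tcp-cell as-x,as-y -3.9 -1.5
  body -22 58 109 err 0.3 -1.5 rms 1.1
```

View pics/c8.png

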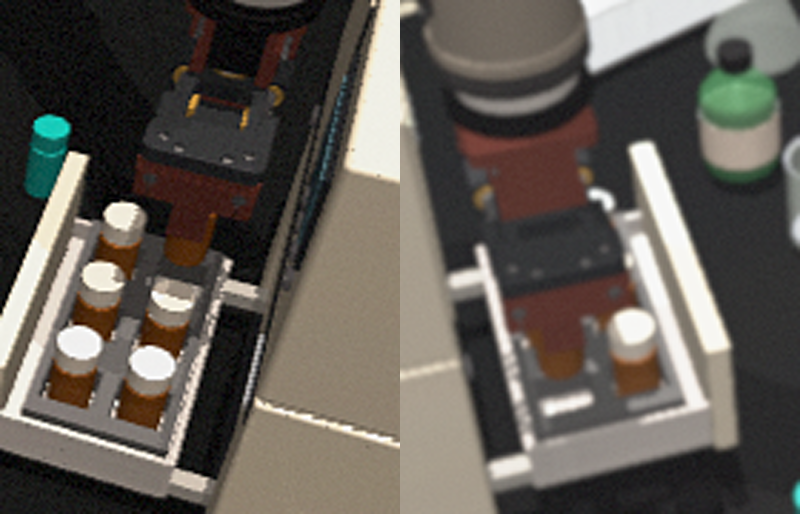

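The grid fit holds to ±0.4 mm. Corrected by the same fit on the neighbouring vials, both cameras say the held vial sits 1.8 mm short towards the instrument and about 0.3 mm off sideways. I correct this, lower the foot to just above the block and check again.

```bash
python3 -m creep '[[-0.001,0,0.007,0,0.7],[-0.001,0.03,0.007,0,0.7],[-0.001,0.06,0.007,0,0.7],[-0.001,0.06,0.007,0,0.7],[-0.001,0.06,0.007,0,0.7]]' 20; python3 fit.py 9
```

```text
time_s: 14.52
eef_pos: [476.5, 207.6, 102.8]
tcp_rot: [-1.571, 0.0, -0.308]
ft_force: [-0.4, -0.4, -0.9]
opening: 26.9
tcp [476.6 207.6 103. ] [-0.3 -0.5 -0.3] 27.175986011369993
scene grid resid [[0.8, -0.7], [0.0, -0.3], [-0.4, 0.3], [-0.1, 0.3], [-0.4, 0.4]] block [527.4 171.6] cell [478.7 210.1]
 held n 117 [477.2 210.9] rms 1.05 err as-x,as-y 0.3 1.8
  tcp-cell as-x,as-y -3.0 1.3
  body -22 58 100 err 0.1 1.7 rms 0.94
  body -22 0 113 err -0.1 1.7 rms 0.97
  body 22 0 113 err 0.2 1.6 rms 0.89
  body -22 -58 120 err -0.0 1.7 rms 0.78
  body 22 -58 122 err 0.2 1.7 rms 0.85
side grid resid [[0.0, 0.0]] block [522.1 170.1] cell [473.4 208.6]
 held n 100 [477.3 209.3] rms 1.14 err as-x,as-y 1.8 -3.5
  tcp-cell as-x,as-y 0.0 -3.3
  body -22 58 116 err 1.4 -3.9 rms 1.25
```

View pics/c9.png

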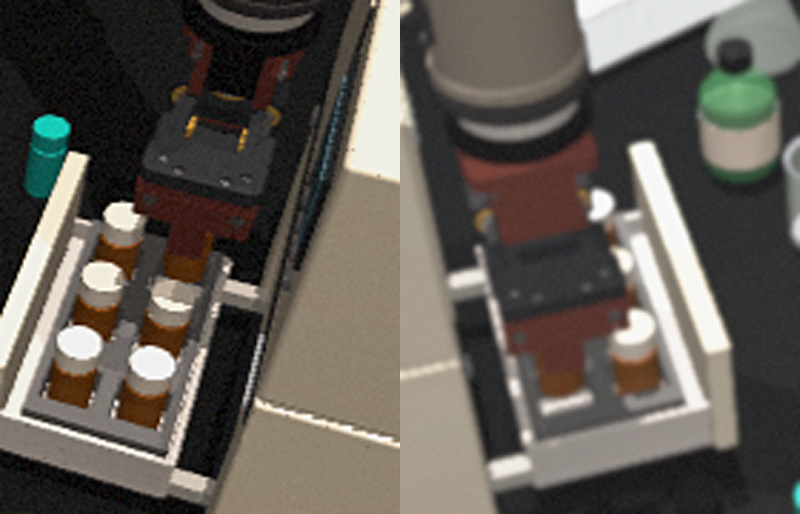

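The error relative to the neighbours is now at most 0.4 mm in both cameras. I enter the cell slowly and check the force partway.

```bash
python3 -m creep '[[0,0.015,0,0,0.7],[0,0.03,0,0,0.7],[0,0.045,0,0,0.7],[0,0.06,0,0,0.7],[0,0.06,0,0,0.7],[0,0.06,0,0,0.7]]'
```

```text
time_s: 15.58
eef_pos: [476.6, 207.6, 87.9]
tcp_rot: [-1.571, -0.0, -0.308]
ft_force: [-0.5, 0.2, -0.4]
opening: 26.8
```

It is about 10 mm into the cell with no resistance. I continue to the floor.

```bash
python3 -m creep '[[0,0.015,0,0,0.7],[0,0.03,0,0,0.7],[0,0.038,0,0,0.7],[0,0.042,0,0,0.7],[0,0.042,0,0,0.7]]'; python3 -m creep '[[0,0.003,0,0,0.7],[0,0.006,0,0,0.7],[0,0.006,0,0,0.7]]'
```

```text
time_s: 16.2
eef_pos: [476.5, 207.6, 77.4]
tcp_rot: [-1.571, 0.0, -0.308]
ft_force: [0.3, 0.2, -0.9]
opening: 27.1
time_s: 16.58
eef_pos: [476.6, 207.7, 76.1]
tcp_rot: [-1.571, -0.0, -0.308]
ft_force: [-1.2, 0.2, 2.1]
opening: 26.8
```

Floor contact is felt at +2.1 N at the expected height. I release it and rise.

```bash
python3 -m creep '[[0,0.002,0,0,0.7],[0,0.002,0,0,0.6],[0,0.002,0,0,0.45],[0,0.002,0,0,0.3],[0,0.002,0,0,0.15],[0,0.002,0,0,0.0],[0,0.002,0,0,0.0],[0,0.002,0,0,0.0],[0,0.002,0,0,0.0],[0,-0.05,0,0,0.0],[0,-0.15,0,0,0.0],[0,-0.3,0,0,0.0],[0,-0.45,0,0,0.0],[0,-0.45,0,0,0.0]]'; python3 fit.py 10|head -1;python3 - <<'E'
from h import *
s=load("scene10")
q=cloud(s).reshape(-1,3)
for x,y in [(478.5,210),(466,168),(520,151),(534,192),(576,133),(589,175)]:
    m=(np.hypot(q[:,0]-x,q[:,1]-y)<20)&(abs(q[:,2]-106)<5); e=q[m]; print(len(e),np.round(e.mean(0),1) if len(e) else "")
E
```

```text
time_s: 18.32
eef_pos: [478.5, 208.6, 192.2]
tcp_rot: [-1.566, -0.005, -0.308]
ft_force: [-0.0, 0.1, 0.7]
opening: 43.9
tcp [476.7 207.7 189.1] [-0.9  0.2 -1.1] 44.018071543664114
144 [480.1 210.  105.6]
141 [466.8 168.2 105.6]
148 [521.9 150.6 105.7]
161 [535.1 192.5 105.8]
168 [576.8 133.2 105.7]
174 [590.1 175.  105.7]
```

View pics/c10.png

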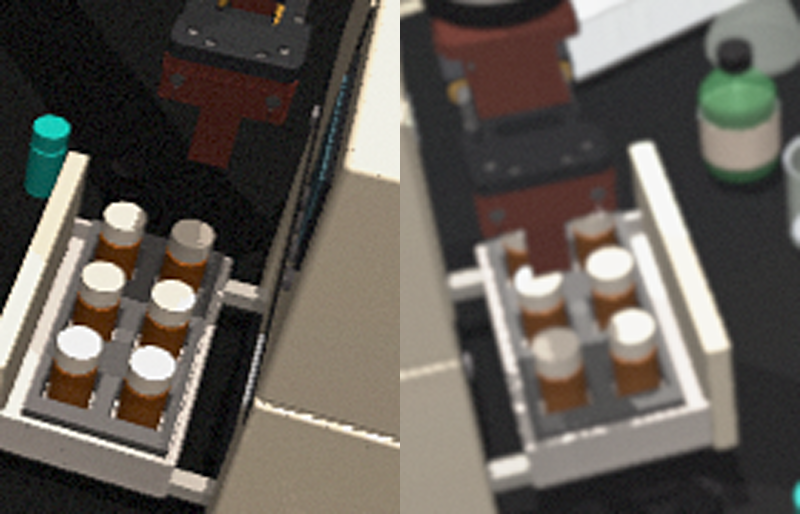

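All six caps sit at z=105.7, so the spare is seated and upright at crop (190,255). I back off from the instrument, then turn 90° with the fingers open so the body's end face points at the panel.

```bash
python3 -m creep '[[0,0,-0.15,0,0],[0.05,0,-0.35,0,0],[0.15,0,-0.55,0,-0.5],[0.232,0,-0.75,-0.1,-1],[0.232,0,-0.78,-0.22,-1],[0.232,0,-0.78,-0.33,-1],[0.232,0,-0.78,-0.45,-1],[0.232,0,-0.78,-0.56,-1],[0.232,0,-0.78,-0.68,-1],[0.232,0,-0.78,-0.79,-1],[0.232,0,-0.78,-0.91,-1],[0.232,0,-0.78,-1,-1],[0.232,0,-0.78,-1,-1],[0.232,0,-0.78,-1,-1]]'; cat > push.py <<'E'
from h import *
from cell import bot
import sys
t=sys.argv[1]; P=[]
for _ in range(2):
    P.append(bot.observe()["eef_pos"])
    for n in ["scene","side"]:
        d=bot.get_image(n); np.savez(f"{n}{t}.npz",**d); cv2.imwrite(f"pics/{n}{t}.png",d["image"][:,:,::-1])
o=bot.observe();P.append(o["eef_pos"]);tcp=np.mean(P,0)
th=np.radians(72.38); ax=np.array([np.cos(th),np.sin(th)]); ay=np.array([-ax[1],ax[0]]); O=np.array([548.2,242.2])
print("t",o["time_s"],"tcp",tcp.round(1),"as",((tcp[:2]-O)@ax).round(1),((tcp[:2]-O)@ay).round(1),"yaw",np.degrees(o["tcp_rot"]).round(1),"f",o["ft_force"].round(1),o["opening"],"q",o["joint_pos"].round(2))
for nm,d in (("scene",load("scene"+t)),("side",load("side"+t))):
    q=cloud(d).reshape(-1,3); l=np.c_[(q[:,:2]-O)@ax,(q[:,:2]-O)@ay,q[:,2]]
    m=(abs(l[:,1])<97)&(l[:,2]>111)&(l[:,2]<116)&(l[:,0]<-1)&(l[:,0]>-190); e=l[m]
    if m.sum()>15: print(nm,"panel top n",m.sum(),"x 2/50/98%",np.percentile(e[:,0],[2,50,98]).round(1))
    r=l-np.array([(tcp[:2]-O)@ax,(tcp[:2]-O)@ay,tcp[2]])
    for h0,h1 in ((0,60),(75,90),(90,110),(110,135),(150,280),(290,350)):
        m=(abs(r[:,0])<130)&(abs(r[:,1])<60)&(r[:,2]>h0)&(r[:,2]<h1)&(l[:,2]>116)
        if m.sum()>5: print("  tool h",h0,h1,"as-x ext",np.percentile(r[m,0],[0.5,99.5]).round(1))
E
python3 push.py 11
```

```text
time_s: 20.38
eef_pos: [472.4, 4.1, 188.0]
tcp_rot: [-1.57, 0.0, 1.26]
ft_force: [0.8, -0.9, 0.5]
opening: 87.7
t 20.575 tcp [472.5   4.2 188.2] as -249.8 0.1 yaw [-90.    0.   72.3] f [-0.3  0.8 -0.1] 87.83825509394622 q [-0.09  0.19 -0.06  2.06  0.01  0.9   1.11]
scene panel top n 573 x 2/50/98% [-143.9 -137.1 -130.7]
  tool h 0 60 as-x ext [-55.3  57.8]
  tool h 75 90 as-x ext [-79.4  81.9]
  tool h 90 110 as-x ext [-82.9  87.5]
  tool h 110 135 as-x ext [-86.6  89.7]
  tool h 150 280 as-x ext [-36.5  47.5]
side panel top n 500 x 2/50/98% [-145.6 -138.7 -132.2]
  tool h 0 60 as-x ext [-56.1  56.5]
  tool h 75 90 as-x ext [-81.2  80.3]
  tool h 90 110 as-x ext [-84.2  86. ]
  tool h 110 135 as-x ext [-87.8  88.1]
  tool h 150 280 as-x ext [-38.7  45.5]
  tool h 290 350 as-x ext [-64.3  58. ]
```

View pics/scene11.png

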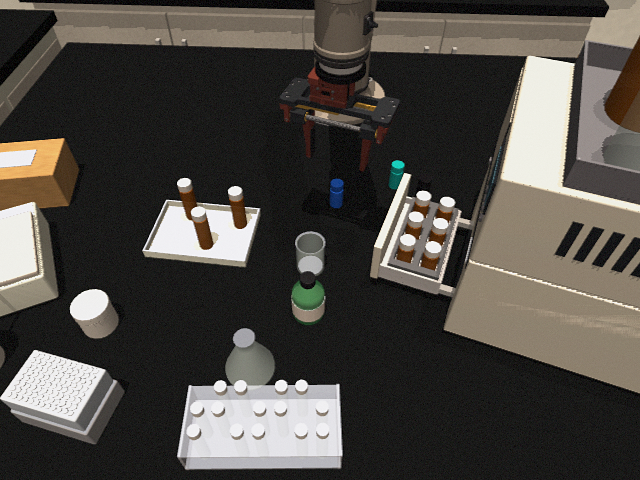

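View pics/side11.png

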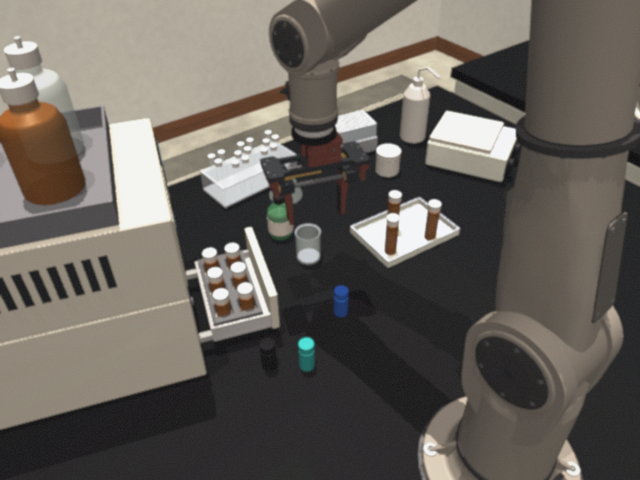

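Next is a finer profile of the body's end face, to choose the pushing height.

```bash
python3 - <<'E'
from h import *
tcp=np.array([472.5,4.2,188.2]); th=np.radians(72.3); ax=np.array([np.cos(th),np.sin(th)]); ay=np.array([-ax[1],ax[0]])
for n in("scene11","side11"):
    q=cloud(load(n)).reshape(-1,3)-tcp; r=np.c_[q[:,:2]@ax,q[:,:2]@ay,q[:,2]]
    for h in range(60,145,6):
        m=(r[:,2]>=h)&(r[:,2]<h+6)&(abs(r[:,0])<110)&(abs(r[:,1])<50)
        if m.sum()>5: print(n,h,m.sum(),np.percentile(r[m,0],[1,99]).round(1),np.percentile(r[m,1],[1,99]).round(1))
E
```

```text
scene11 60 59 [-56.  59.] [-12.4  10.6]
scene11 66 30 [-55.7  57.7] [-13.1   0.8]
scene11 72 14 [-49.6 -43.9] [-12.8  10.8]
scene11 78 45 [-77.5  82. ] [-33.3  26.1]
scene11 84 137 [-79.1  81.8] [-34.4   5. ]
scene11 90 293 [-77.3  81.6] [-34.7  23.4]
scene11 96 367 [-77.3  80.7] [-34.5  25.5]
scene11 102 400 [-81.8  87.5] [-34.   24.5]
scene11 108 263 [-84.3  89.2] [-33.6  18.2]
scene11 114 498 [-84.   89.7] [-33.9  18.4]
scene11 120 1488 [-86.4  89.4] [-32.7  30.5]
scene11 126 179 [-39.1  18.1] [-23.4  22.3]
scene11 132 180 [-38.8  18. ] [-22.1  18.8]
scene11 138 141 [-38.7  18. ] [-21.3  21.6]
scene11 144 140 [-39.1  17.6] [-22.7   5.5]
side11 60 50 [-57.3  57.5] [-8.9 13.9]
side11 66 34 [-58.7  57.4] [-3.6 15.1]
side11 72 13 [-51.1  53.7] [-11.6  14.7]
side11 78 30 [-81.2  80.3] [-28.1  34.4]
side11 84 116 [-79.3  80.1] [-9.8 36.4]
side11 90 222 [-79.2  80.1] [ 2.1 36.1]
side11 96 317 [-78.6  79.4] [-25.7  36.3]
side11 102 333 [-84.3  86. ] [-27.4  36.1]
side11 108 150 [-85.7  87.3] [-19.5  35.5]
side11 114 386 [-85.2  88.1] [-17.5  35.7]
side11 120 1211 [-87.7  87.9] [-30.   34.3]
side11 126 135 [-82.9  56.6] [-19.6  26.1]
side11 132 128 [-40.8  16.6] [-17.9  26.1]
side11 138 121 [-40.4  16.6] [-16.5  26. ]
side11 144 128 [-40.6  16.5] [-11.3  27.4]
```

The red block (80 mm reach, h 78–103) sits below a black plate (about 88 mm reach, h 103–126). With the TCP about 3 mm above the bench, the plate overlaps the panel's top 7 mm (z 106–113). It can then push the panel flush with the front without the wrist touching. I descend in front of the panel.

```bash
python3 -m creep '[[0,0.15,0,0,-1],[0,0.35,0,0,-1],[0,0.52,0,0,-1],[0,0.64,0,0,-1],[0,0.7,0,0,-1],[0,0.725,0,0,-1],[0,0.738,0,0,-1],[0,0.738,0,0,-1],[0,0.738,0,0,-1]]'; python3 push.py 12
```

```text
time_s: 21.7
eef_pos: [473.2, 4.2, 4.6]
tcp_rot: [-1.572, -0.001, 1.263]
ft_force: [-0.5, -1.1, -1.0]
opening: 87.6
t 21.9 tcp [473.1   4.2   4.4] as -249.6 -0.4 yaw [-90.   -0.   72.4] f [ 0.8 -0.2 -0.9] 87.9041243735241 q [-0.1   0.5  -0.05  2.18  0.05  0.46  1.07]
scene panel top n 585 x 2/50/98% [-164.9 -137.6 -130.8]
  tool h 110 135 as-x ext [-86.7  89.8]
  tool h 150 280 as-x ext [-37.5  47.4]
  tool h 290 350 as-x ext [-47.2  59.7]
side panel top n 516 x 2/50/98% [-168.5 -139.  -132.3]
  tool h 110 135 as-x ext [-88.7  88.4]
  tool h 150 280 as-x ext [-39.3  45.2]
  tool h 290 350 as-x ext [-59.2  58.3]
```

View pics/scene12.png

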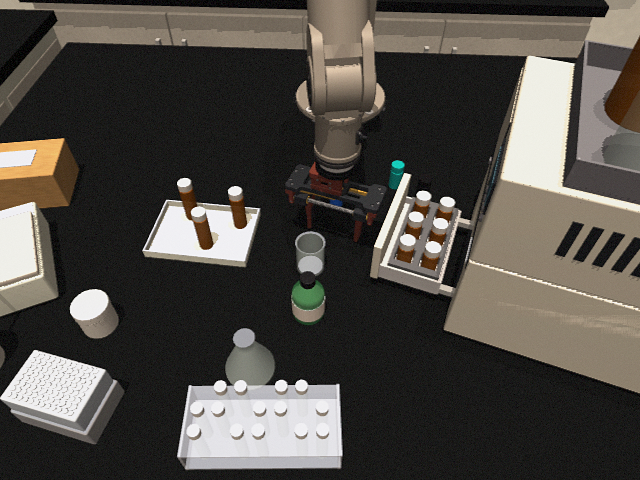

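View pics/side12.png

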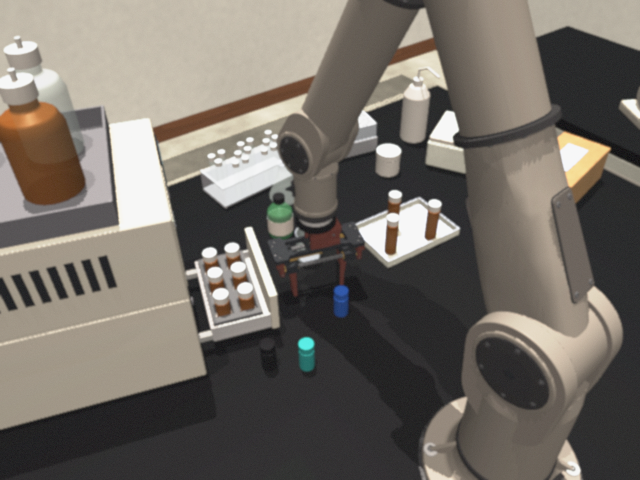

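The plate's end is about 16 mm from the panel and the fingers just clear the bench. I go 1.5 mm lower and start pushing gently.

```bash
python3 -m creep '[[0.02,0.006,0,0,-1],[0.04,0.006,0,0,-1],[0.055,0.006,0,0,-1],[0.065,0.006,0,0,-1],[0.075,0.006,0,0,-1],[0.085,0.006,0,0,-1],[0.1,0.006,0,0,-1],[0.12,0.006,0,0,-1],[0.12,0.006,0,0,-1]]'; python3 push.py 13 | cut -c1-200; python3 - <<'E'
import cv2,numpy as np
s=cv2.imread('pics/scene13.png');b=cv2.imread('pics/side13.png')
cv2.imwrite('pics/c13.png',np.hstack([cv2.resize(s[140:300,340:480],(400,457),interpolation=2),cv2.resize(b[200:360,180:320],(400,457),interpolation=2)]))
E
```

```text
time_s: 23.02
eef_pos: [482.2, 33.7, 2.5]
tcp_rot: [-1.571, -0.001, 1.264]
ft_force: [-0.5, -0.9, -0.1]
opening: 88.0
t 23.225 tcp [482.1  33.3   2.5] as -219.1 -0.2 yaw [-90.   -0.   72.4] f [-0.6  0.6  0.2] 87.89534773723653 q [-0.16  0.51 -0.05  2.16  0.05  0.47  1.02]
scene panel top n 646 x 2/50/98% [-184.3 -124.2 -117. ]
  tool h 110 135 as-x ext [-86.9  89.6]
  tool h 150 280 as-x ext [-37.6  48.1]
  tool h 290 350 as-x ext [-54.5  60.5]
side panel top n 516 x 2/50/98% [-165.6 -125.6 -118.7]
  tool h 110 135 as-x ext [-88.6  89.2]
  tool h 150 280 as-x ext [-39.8  45.9]
  tool h 290 350 as-x ext [-61.   58.5]
```

View pics/c13.png

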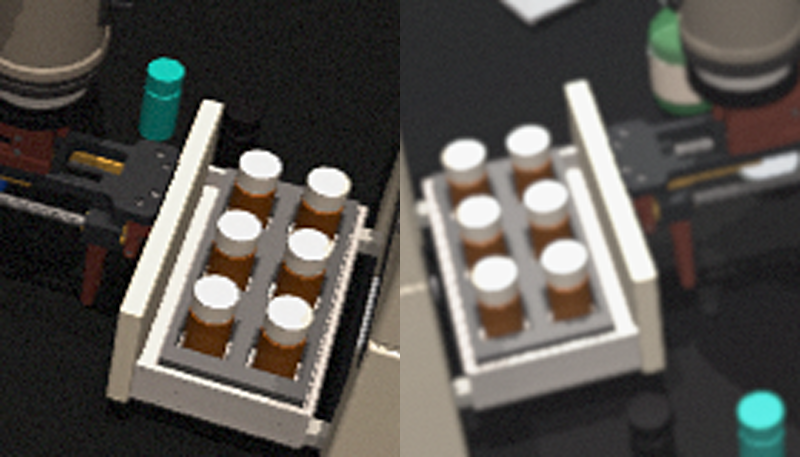

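The plate pushes the panel near its top edge and the drawer has moved 13 mm with all vials standing. I continue at about 55 mm/s to just before the catch.

```bash
python3 -m creep '[[0.015,0,0,0,-1],[0.035,0,0,0,-1],[0.06,0,0,0,-1],[0.088,0,0,0,-1],[0.116,0,0,0,-1],[0.144,0,0,0,-1],[0.172,0,0,0,-1],[0.2,0,0,0,-1],[0.228,0,0,0,-1],[0.256,0,0,0,-1],[0.284,0,0,0,-1],[0.312,0,0,0,-1],[0.34,0,0,0,-1],[0.368,0,0,0,-1],[0.39,0,0,0,-1],[0.41,0,0,0,-1],[0.42,0,0,0,-1],[0.428,0,0,0,-1],[0.428,0,0,0,-1]]'; python3 push.py 14 | cut -c1-200; python3 - <<'E'
import cv2,numpy as np
s=cv2.imread('pics/scene14.png');b=cv2.imread('pics/side14.png')
cv2.imwrite('pics/c14.png',np.hstack([cv2.resize(s[120:300,360:520],(400,450),interpolation=2),cv2.resize(b[180:360,140:300],(400,450),interpolation=2)]))
E
```

```text
time_s: 25.6
eef_pos: [514.4, 135.1, 2.5]
tcp_rot: [-1.571, -0.001, 1.263]
ft_force: [0.5, 0.4, -0.2]
opening: 88.2
t 25.8 tcp [514.4 135.    2.5] as -112.4 -0.3 yaw [-90.   -0.   72.4] f [-0.9  0.4  0.6] 87.61175894811913 q [-0.35  0.56 -0.04  2.05  0.04  0.53  0.86]
scene panel top n 738 x 2/50/98% [-165.6  -18.6  -11. ]
  tool h 110 135 as-x ext [-86.7 114.2]
  tool h 150 280 as-x ext [-38.4 114.2]
  tool h 290 350 as-x ext [-64.1 114. ]
side panel top n 578 x 2/50/98% [-166.9  -20.   -12.7]
  tool h 110 135 as-x ext [-88.6  87.8]
  tool h 150 280 as-x ext [-39.8 110.6]
  tool h 290 350 as-x ext [-63.3 112.1]
```

View pics/c14.png

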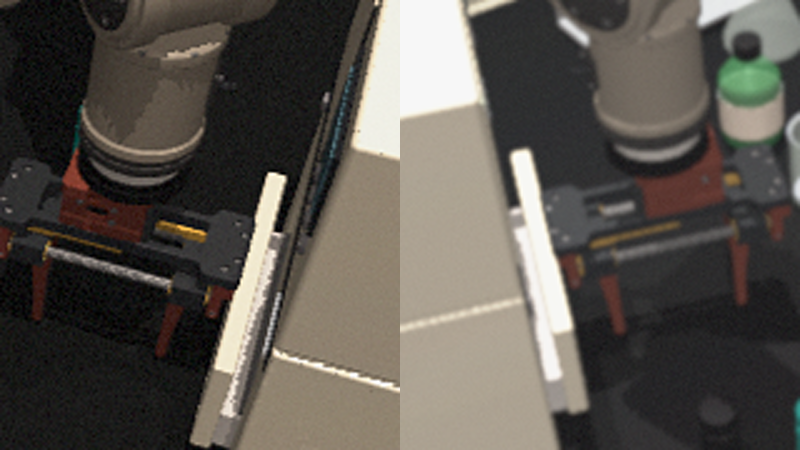

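The panel's outer face is about 26 mm from home. I push slowly over the catch's crest.

```bash
python3 -m creep '[[0.01,0,0,0,-1],[0.02,0,0,0,-1],[0.03,0,0,0,-1],[0.04,0,0,0,-1],[0.05,0,0,0,-1],[0.06,0,0,0,-1],[0.068,0,0,0,-1],[0.076,0,0,0,-1],[0.083,0,0,0,-1],[0.09,0,0,0,-1],[0.09,0,0,0,-1],[0.09,0,0,0,-1]]'; python3 push.py 15 | cut -c1-200; python3 - <<'E'
import cv2,numpy as np
s=cv2.imread('pics/scene15.png');b=cv2.imread('pics/side15.png')
cv2.imwrite('pics/c15.png',np.hstack([cv2.resize(s[120:300,360:520],(400,450),interpolation=2),cv2.resize(b[180:360,140:300],(400,450),interpolation=2)]))
E
```

```text
time_s: 27.3
eef_pos: [521.2, 156.9, 2.5]
tcp_rot: [-1.571, -0.001, 1.264]
ft_force: [0.0, -0.6, 0.3]
opening: 87.8
t 27.5 tcp [521.1 156.6   2.5] as -89.8 -0.1 yaw [-90.   -0.   72.4] f [-0.2 -0.9 -0.3] 87.55836101407262 q [-0.38  0.58 -0.03  2.02  0.03  0.55  0.83]
scene panel top n 134 x 2/50/98% [-173.8  -56.2   -5.4]
  tool h 110 135 as-x ext [-87.1  91.6]
  tool h 150 280 as-x ext [-38.2  91.5]
  tool h 290 350 as-x ext [-64.5  91.3]
side panel top n 99 x 2/50/98% [-172.7  -90.2   -5.3]
  tool h 110 135 as-x ext [-88.9  87.2]
  tool h 150 280 as-x ext [-40.5  88. ]
  tool h 290 350 as-x ext [-64.2  89.5]
```

View pics/c15.png

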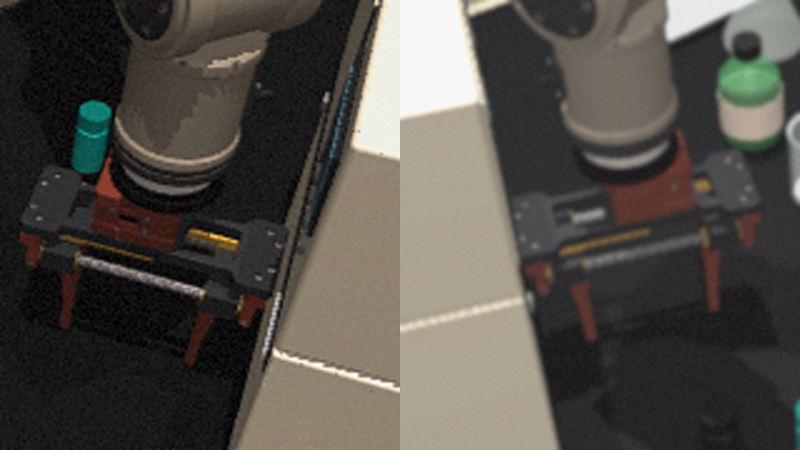

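The panel has vanished flush with the front, and no force remains on the tool. I back off and check the panel plane.

```bash
python3 -m creep '[[-0.02,0,0,0,-1],[-0.08,0,0,0,-1],[-0.2,0,0,0,-1],[-0.35,0,0,0,-1],[-0.5,0,0,0,-1],[-0.6,-0.1,0,0,-1],[-0.6,-0.35,0,0,-1],[-0.6,-0.6,0,0,-1],[-0.6,-0.7,0,0,-1],[-0.6,-0.7,0,0,-1]]'; python3 push.py 16 | head -1; python3 - <<'E'
from h import *
th=np.radians(72.38); ax=np.array([np.cos(th),np.sin(th)]); ay=np.array([-ax[1],ax[0]]); O=np.array([548.2,242.2])
for n in("scene16","side16"):
    q=cloud(load(n)).reshape(-1,3); l=np.c_[(q[:,:2]-O)@ax,(q[:,:2]-O)@ay,q[:,2]]
    for nm,m in (("panel",(abs(l[:,1])<90)&(l[:,2]>35)&(l[:,2]<108)),("face above",(abs(l[:,1])<120)&(l[:,2]>125)&(l[:,2]<170)),("face beside",(abs(l[:,1])>108)&(abs(l[:,1])<140)&(l[:,2]>35)&(l[:,2]<108))):
        m=m&(abs(l[:,0])<30); print(n,nm,m.sum(),np.percentile(l[m,0],[5,50,95]).round(1) if m.sum()>5 else "")
    for x,y,z in ((525.5,-242.5,98),(451,-287.5,98),(466,-185.5,98)):
        m=(np.hypot(q[:,0]-x,q[:,1]-y)<22)&(abs(q[:,2]-z)<3); print("  tray",np.round(q[m].mean(0),1))
E
```

```text
time_s: 28.75
eef_pos: [476.4, 12.3, 179.3]
tcp_rot: [-1.575, -0.002, 1.261]
ft_force: [-0.1, -0.4, 0.3]
opening: 87.7
t 28.95 tcp [475.1  12.5 177.3] as -241.1 0.1 yaw [-89.9   0.1  72.3] f [-1.1 -0.2 -1. ] 87.34228543721551 q [-0.11  0.21 -0.06  2.06  0.02  0.87  1.09]
scene16 panel 217 [1.7 2.1 2.3]
scene16 face above 128 [-0.6  1.7  1.9]
scene16 face beside 73 [1.6 1.9 2.1]
  tray [ 526.6 -242.3   97.3]
  tray [ 451.  -287.7   97.3]
  tray [ 468.4 -184.8   97.5]
side16 panel 8 [-0.2  0.1  0.2]
side16 face above 3 
side16 face beside 3 
  tray [ 522.2 -243.2   97.8]
  tray [ 447.6 -288.1   97.8]
  tray [ 463.7 -185.6   97.8]
```

View pics/scene16.png

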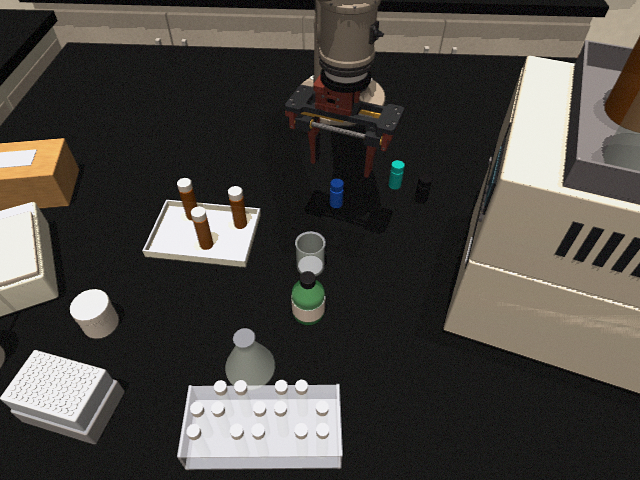

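View pics/side16.png

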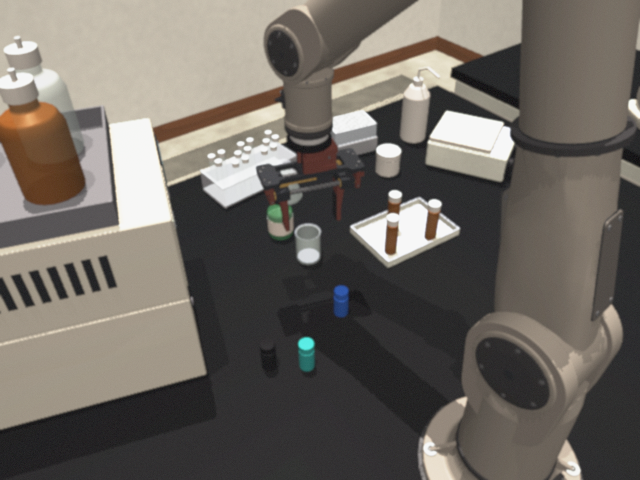

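The panel lies within 0.4 mm of the surrounding front face. The tall vial stands in the tray at (203,230), the bystanders are where they were, and the arm is clear. I let the arm settle for a moment and hand the job in.

```bash
python3 -m creep '[[0,0,0,0,-1],[0,0,0,0,-1],[0,0,0,0,-1],[0,0,0,0,-1]]'; python3 -c "
from cell import bot
print(bot.close_job())"
```

```text
time_s: 29.45
eef_pos: [475.6, 13.3, 177.3]
tcp_rot: [-1.571, -0.0, 1.263]
ft_force: [-0.5, 0.0, 0.4]
opening: 88.1
the job is handed in; nothing more can be done
None
```

The job is handed in at 29.5 s of the allowed 67 s. No verdict was reported.

- **Tall vial:** I lifted it out of the drawer and set it down upright in the white tray, feeling about 2 N of floor contact before release. My last images show it standing there with its cap at tray height, and the two tall vials already in the tray have not moved.
- **Spare vial:** I put it into the emptied cell and released it. All six caps then measured z ≈ 105.7 mm, so each vial stood on its cell floor.
- **Drawer:** I pushed it in at about 55 mm/s, then about 20 mm/s over the catch. Because the tool cannot tilt, I used the end of the gripper body for this. The tool felt no residual force when I stopped. In the scene camera the panel then lay within about 0.4 mm of the front face around it.

**Limits of the checks:** the side camera had too few points on the panel to confirm the flushness on its own. The scene and side cameras disagreed by up to about 4 mm in absolute position, so I fitted the spare relative to its neighbouring vials. With the drawer shut I could not see the vials inside again; they were all standing when last in view, early in the push.

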